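# Sort handed brackets and book off the job

## Task

Sort all the brackets on the inspection table into the two trays, left-hand ones into the tray that carries the left-hand sample and right-hand ones into the other, each lying flat on its base on the tray floor with its flange up, none on top of another. When all are sorted, pick up the scanner, aim it squarely at the bar label on the sloping job card from about 8 cm away, hold it still there for two seconds, and stand it back upright on its dock. Leave the mug, the gauge case and the caliper where they are.

Things in the scene. Friction and masses are not known exactly. Their poses are not given: they have to be found in the camera images.
- lh_1_c (a point): LEFT-HAND aluminium bracket, may be absent. Bar 86 (x) x 20 (y) x 14 thick; upright flange 8 thick, 30 tall at the -x end; foot 20 (x) x 18 x 14 thick at the +x end, out to +y: from above, flange end towards you, the foot points left. Point: middle of the bar, 7 over its underside; z up when it lies on its base, flange up. Starts so on the table, any yaw. Grip across the 20 width.
- lh_2_c (a point): LEFT-HAND aluminium bracket, may be absent. Bar 86 (x) x 20 (y) x 14 thick; upright flange 8 thick, 30 tall at the -x end; foot 20 (x) x 18 x 14 thick at the +x end, out to +y: from above, flange end towards you, the foot points left. Point: middle of the bar, 7 over its underside; z up when it lies on its base, flange up. Starts so on the table, any yaw. Grip across the 20 width.
- lh_3_c (a point): LEFT-HAND aluminium bracket, may be absent. Bar 86 (x) x 20 (y) x 14 thick; upright flange 8 thick, 30 tall at the -x end; foot 20 (x) x 18 x 14 thick at the +x end, out to +y: from above, flange end towards you, the foot points left. Point: middle of the bar, 7 over its underside; z up when it lies on its base, flange up. Starts so on the table, any yaw. Grip across the 20 width.
- rh_1_c (a point): RIGHT-HAND aluminium bracket, may be absent. Bar 86 (x) x 20 (y) x 14 thick; upright flange 8 thick, 30 tall at the -x end; foot 20 (x) x 18 x 14 thick at the +x end, out to -y: from above, flange end towards you, the foot points right. Point: middle of the bar, 7 over its underside; z up when it lies on its base, flange up. Starts so on the table, any yaw. Grip across the 20 width.
- rh_2_c (a point): RIGHT-HAND aluminium bracket, may be absent. Bar 86 (x) x 20 (y) x 14 thick; upright flange 8 thick, 30 tall at the -x end; foot 20 (x) x 18 x 14 thick at the +x end, out to -y: from above, flange end towards you, the foot points right. Point: middle of the bar, 7 over its underside; z up when it lies on its base, flange up. Starts so on the table, any yaw. Grip across the 20 width.
- rh_3_c (a point): RIGHT-HAND aluminium bracket, may be absent. Bar 86 (x) x 20 (y) x 14 thick; upright flange 8 thick, 30 tall at the -x end; foot 20 (x) x 18 x 14 thick at the +x end, out to -y: from above, flange end towards you, the foot points right. Point: middle of the bar, 7 over its underside; z up when it lies on its base, flange up. Starts so on the table, any yaw. Grip across the 20 width.
- tray_lh: fixed black tray for left-hand brackets, origin under its centre. Outside 210 (x) x 130 (y) x 22 tall, walls and floor 4 thick. On its +x side a plate 64 x 130 x 10 tall, centre x = 137, bears a left-hand sample bracket screwed down (screw heads, 40 tall), not to be taken. Three brackets fit, bars along y, at x = -62, 0, 62.
- tray_rh: fixed black tray for right-hand brackets, origin under its centre. Outside 210 (x) x 130 (y) x 22 tall, walls and floor 4 thick. On its +x side a plate 64 x 130 x 10 tall, centre x = 137, bears a right-hand sample bracket screwed down (screw heads, 40 tall), not to be taken. Three brackets fit, bars along y, at x = -62, 0, 62.
- scanner: code scanner, 180 g, upright on its dock: grey head 56 (x) x 44 (y) x 34 tall below, black handle above 32 (x) x 26 (y), top at 140 tall. Origin: centre of its underside, where the window is; z points up out of the handle, so it looks along its -z axis.
- scanner_grip (a point): point inside the scanner's handle to grip, 105 mm above its underside, on its axis; handle 26 mm wide along y; axes as the scanner's
- scanner_aim (a point): point in the air 80 mm straight out of the scanner's window (at z = -80 in the scanner's frame): the middle of its reading range
- dock: fixed black dock for the scanner, 90 (x) x 78 (y) base 6 thick, with a low rim 6 wide and 12 tall (over the table) all round: inside 78 x 66. Origin: centre of its underside on the table. The scanner stands upright on the base within the rim, its underside 6 mm above the origin
- label: white label with black bars, 45 (x) x 70 (y) mm, on a job-card board 90 x 110 x 5 on a fixed stand. Origin: the centre of the label's face, 46 mm above the table; z is the outward normal of the face, leaning 25 degrees from vertical to the side of the stand's robot-facing front; x points up the slope, y along the level edge
- mug: white mug, bystander, 80 across, 90 tall, handle at +y; origin under its centre
- gauge_case: closed wooden gauge case, bystander, 75 x 130 x 30 tall; origin under its centre
- caliper: steel caliper lying on the table, bystander, 200 long (y), 12 tall; origin under its centre
There are look-alikes about, which are no part of the job. There is more than one size of the scanner; the one meant has the size given above.

How it is judged:
On the way, in this order (a step that is already met when the one before it is completed fails the run):
1. every bracket lies flat, flange up, on the floor of the tray for its hand (x of lh_1_c in the frame of tray_lh between -0.1 and 0.1 m and y of lh_1_c in the frame of tray_lh between -0.06 and 0.06 m and z of each of lh_1_c, lh_2_c, lh_3_c in the frame of tray_lh below 0.018 m and angle between each of lh_1_c, lh_2_c, lh_3_c, rh_1_c, rh_2_c, rh_3_c's own z axis and vertical below 0.2 rad and x of lh_2_c in the frame of tray_lh between -0.1 and 0.1 m and y of lh_2_c in the frame of tray_lh between -0.06 and 0.06 m and x of lh_3_c in the frame of tray_lh between -0.1 and 0.1 m and y of lh_3_c in the frame of tray_lh between -0.06 and 0.06 m and x of rh_1_c in the frame of tray_rh between -0.1 and 0.1 m and y of rh_1_c in the frame of tray_rh between -0.06 and 0.06 m and z of each of rh_1_c, rh_2_c, rh_3_c in the frame of tray_rh below 0.018 m and x of rh_2_c in the frame of tray_rh between -0.1 and 0.1 m and y of rh_2_c in the frame of tray_rh between -0.06 and 0.06 m and x of rh_3_c in the frame of tray_rh between -0.1 and 0.1 m and y of rh_3_c in the frame of tray_rh between -0.06 and 0.06 m), for 0.3 s.
2. the scanner is held still, aimed squarely at the label: the point 80 mm out of its window within 30 mm of the label's centre, its axis within 15 degrees of the label's normal, for 1 s (distance between scanner_aim and label below 0.03 m and angle between the z axis of scanner and the z axis of label, either way round below 0.26 rad and linear speed of scanner below 0.03 m/s and angular speed of scanner below 0.2 rad/s), for 1 s.
At the end, for the whole second after the job is handed in: Every bracket present lies on the floor of the tray for its hand (middle of the bar inside the walls, not on another bracket, base down within 0.2 rad) and the scanner stands at rest upright (within 0.1 rad) on its dock, within 20 mm of its centre (all of step 1 and horizontal distance between scanner and dock below 0.02 m and angle between scanner's own z axis and vertical below 0.1 rad and z of scanner in the frame of dock below 0.012 m and linear speed of scanner below 0.02 m/s); the robot touches nothing.
It fails at once if the mug is pushed more than 30 mm (distance of mug from where it was at the start of the episode above 0.03 m).
It fails at once if the gauge case is pushed more than 30 mm (distance of gauge_case from where it was at the start of the episode above 0.03 m).
It fails at once if the caliper is pushed more than 30 mm (distance of caliper from where it was at the start of the episode above 0.03 m).
Of lh_1, lh_2, lh_3, rh_1, rh_2, rh_3 only 4 to 6 are there at a start; the rules pass over those that are not, and their reading is None.
At some moment in a run one of lh_1, lh_2, lh_3, rh_1, rh_2, rh_3 may be knocked a few centimetres aside while the robot is not near it.
It also fails if it takes over 210 s, if anything falls off the work surface, if the arm or the gripper's body presses on something with over 40 N, if the wrist force passes 120 N, or if a joint passes its speed limit or range.

## Robot

A 6-joint arm with a two-finger parallel gripper is mounted at the origin on the work surface. World frame = base frame: x ahead of the robot, y to its left, z up, the work surface at z = 0. Lengths are in m, angles in rad, forces in N, time in s.
With the tool pointing down it reaches from about 0.25 to 0.85 m from the base axis. Payload 12.5 kg.
Tool frame: the origin (TCP) lies on the centre line of the jaws, within the pads' length; the fingertips stand 8 mm ahead of it and the grasp point (between the pads) lies 11 mm behind it; z points along the fingers, y is the direction in which the jaws open and shut (so a half turn about z gives the same grasp; the last joint's range is limited). The gripper opens to 93 mm and grips with 3 to 60 N. Pads are 15 mm wide; open, the fingers measure 128 mm over their backs; the gripper's body (75 mm by 188 mm) begins 65 mm behind the grasp point.
Start: joints at [1.062, 0.351, 1.652, -0, 1.139, -0.085], TCP at [0.226, 0.501, 0.193] pointing down, gripper open.
Joint ranges: [-2.75, 2.75], [-0.79, 2.1], [0.01, 2.65], [-1.57, 4.71], [0.07, 3.14], [-2.87, 2.87]. Speed limits (rad/s): [2.22, 2.22, 2.79, 3.14, 3.14, 3.14].

## Interface

Orientations are given as a unit quaternion [x, y, z, w].
In Python, from bench import sense, grab_frame, calibration, workorder gives the robot as it stands. The module is installed in compiled form; this text tells all that it offers.
- The arm moves only by the shell command python3 -m crank 'ROWS' [FORCE]. ROWS is JSON, a list of rows, each an object of numbers: "rx", "ry", "rz": the turn, a rotation vector about the tool's x, y, z in degrees; "x", "y", "z": the shift along the tool's x, y, z in mm; "gripper": the finger opening in mm, from 0 to 93. A call has 1 to 5 rows; each row shifts and turns the commanded pose from where the row before left it, along the tool's axes as they then stand; what a row does not reach is not made up. A row lasts 1/10 s, in which the tool goes at most 50 mm and 8.59 degrees, less where a joint would pass 70% of its speed; a pose out of reach is approached as far as the arm can. A call with a gripper value outside its range is refused whole. The fingers move at their own pace and stop on an object; FORCE is the grip in N (left out, the last holds). Time passes only in rows, so rows that do not move let the fingers close. It gives the time, the measured TCP pose, the force and the opening at its end, in the units of the state.
- sense(): the state, without advancing time (a new reading comes with each control period).
- grab_frame(name): name is "side" or "top"; returns the picture (420x560x3 uint8, red, green, blue); there is no depth.
- calibration(name): a dict with "intrinsics" (3x3 intrinsics, pixels), "k1" (the pictures are not rectified: a ray, as slopes to the right and down, at radius r is drawn at 1 + k1 r^2 times it, then the intrinsics apply), "T" (4x4, takes a point from camera to world coordinates). Camera axes: x right, y up, looking along -z (the intrinsics and any distortion apply to the point x, -y, -z); pixel columns grow to the right and rows downward; lengths in m; the calibration is good to about 2 mm. A picture is of the moment at which its call begins. calibration takes no time and is no camera call.
- workorder.finish_job(): hands the job in, once; it reports no verdict.
The state is a dict: "time_s": time; "joint_pos": joint angles; "joint_vel": joint speeds; "joint_efforts": joint torques, N m; "tool_pos": TCP position; "tool_rot": TCP orientation; "contact_force": force on the tool from outside, world axes, zero at the start; "wrist_torque": the same for the moment, N m; "grip_width": opening from 0.0 (shut) to 1.0 (fully open).
Only numpy, scipy, OpenCV 4.12 (cv2) and the standard library are available. Lean on these libraries where they do the work, as an engineer would, in place of code of your own. Each camera call takes 0.05 s, during which the arm holds its last target.

## Working session

There is one attempt and no reset: what is moved stays moved. The work goes in short steps, Python scripts to look and compute and a shell command to move; the robot and the scene stay as the last step left them, time stands still between calls to the robot, and variables do not carry over. Pictures are saved under pics/ and viewed, and the job is handed in when it is done.

```bash
mkdir -p pics; python3 - <<'E'
from bench import sense, grab_frame, calibration
import cv2,numpy as np
np.set_printoptions(precision=4,suppress=True)
print(sense())
for n in("top","side"):
    c=calibration(n);print(n,c)
    im=grab_frame(n);cv2.imwrite(f"pics/{n}0.png",cv2.resize(im[:,:,::-1],None,fx=1.42,fy=1.42,interpolation=cv2.INTER_CUBIC));np.save(f"{n}0.npy",im)
E
```

```text
{'time_s': 0.0, 'joint_pos': array([ 1.0624,  0.3512,  1.6524, -0.    ,  1.1391, -0.0846]), 'joint_vel': array([ 0.0012, -0.0008,  0.0009, -0.0006,  0.0005,  0.0003]), 'joint_efforts': array([  0.0008, -49.7333, -28.5245,   0.07  ,   0.0259,  -0.0001]), 'tool_pos': array([0.226 , 0.501 , 0.1926]), 'tool_rot': array([ 0.2103,  0.9776, -0.0005, -0.0002]), 'contact_force': array([-0.7863, -0.1795, -0.6235]), 'wrist_torque': array([ 0.0379, -0.0118,  0.0007]), 'grip_width': 1.0026187271868032}
top {'intrinsics': array([[488.6998,   0.    , 279.4511],
       [  0.    , 488.6998, 211.1211],
       [  0.    ,   0.    ,   1.    ]]), 'k1': 0.045331823049234436, 'T': array([[ 0.0177,  0.9906, -0.1358,  0.3259],
       [-0.9998,  0.017 , -0.0065,  0.0002],
       [-0.0042,  0.1359,  0.9907,  1.3029],
       [ 0.    ,  0.    ,  0.    ,  1.    ]])}
side {'intrinsics': array([[540.7748,   0.    , 281.7893],
       [  0.    , 540.7748, 208.8885],
       [  0.    ,   0.    ,   1.    ]]), 'k1': -0.13495723513136726, 'T': array([[ 0.9945,  0.047 , -0.0932,  0.4031],
       [-0.1036,  0.5526, -0.827 , -1.0046],
       [ 0.0126,  0.8321,  0.5544,  0.7368],
       [ 0.    ,  0.    ,  0.    ,  1.    ]])}
```

View pics/top0.png

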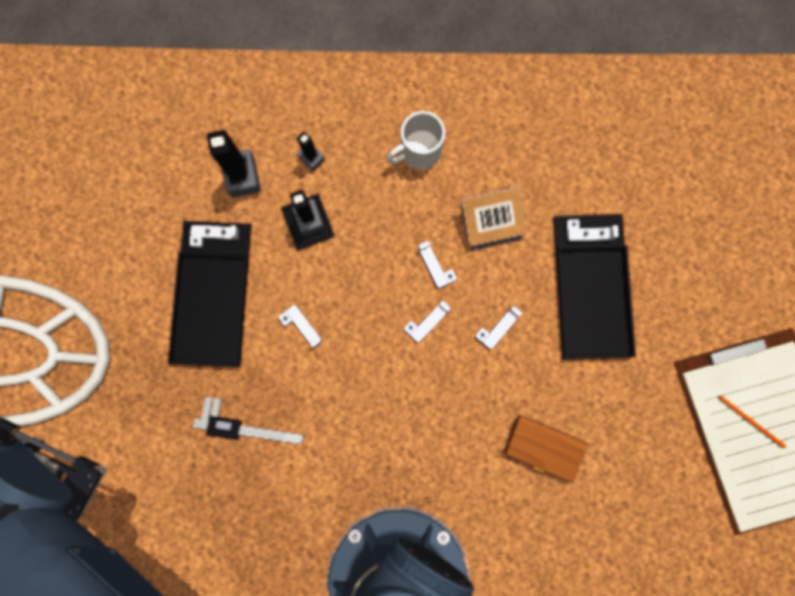

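View pics/side0.png

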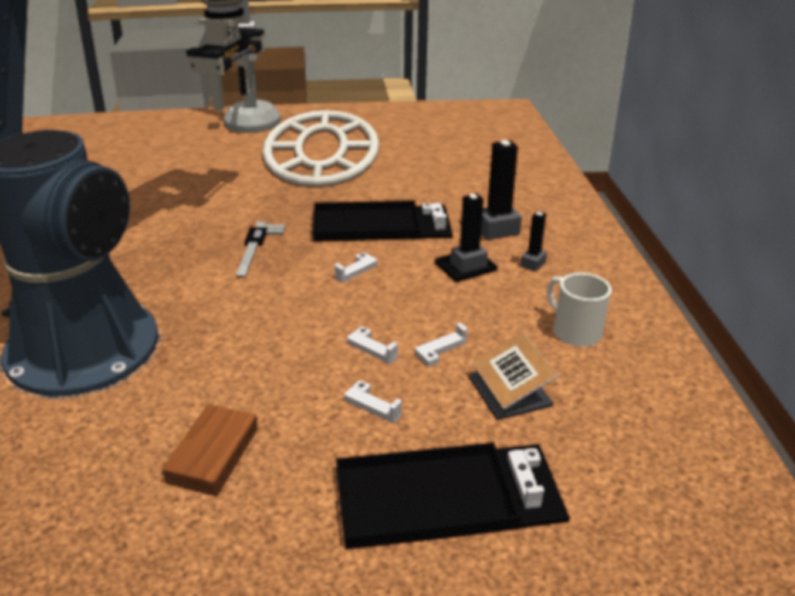

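```bash
cat > h.py <<'E'
from bench import sense, grab_frame, calibration
import cv2,numpy as np
from scipy.spatial.transform import Rotation as R
np.set_printoptions(precision=4,suppress=True)
C={n:calibration(n) for n in("top","side")}
def proj(n,P):
    c=C[n];P=np.atleast_2d(P);T=np.linalg.inv(c["T"]);q=P@T[:3,:3].T+T[:3,3]
    u=q[:,0]/-q[:,2];v=-q[:,1]/-q[:,2];s=1+c["k1"]*(u*u+v*v);K=c["intrinsics"]
    return np.c_[u*s*K[0,0]+K[0,2],v*s*K[1,1]+K[1,2]]
def unproj(n,px,z):
    c=C[n];K=c["intrinsics"]
    p=cv2.undistortPoints(np.float64(px).reshape(-1,1,2),K,np.array([c["k1"],0,0,0.]),).reshape(-1,2)
    d=np.c_[p[:,0],-p[:,1],-np.ones(len(p))]@c["T"][:3,:3].T;o=c["T"][:3,3]
    return o+d*((z-o[2])/d[:,2])[:,None]
def crop(im,u,v,r,name,f=8):
    u,v=int(u),int(v);y0=max(0,v-r);x0=max(0,u-r)
    c=im[y0:v+r,x0:u+r,::-1];cv2.imwrite(name,cv2.resize(c,None,fx=f,fy=f,interpolation=cv2.INTER_CUBIC))
E
python3 - <<'E'
from h import *
im=np.load('top0.npy')
s=np.load('side0.npy')
t=[cv2.resize(im[v-25:v+25,u-25:u+25,::-1],(266,266),interpolation=cv2.INTER_CUBIC) for u,v in[(306,186),(301,227),(351,230),(211,229),(149,164),(420,163)]]
a=np.vstack([np.hstack(t[:3]),np.hstack(t[3:])]);cv2.imwrite('pics/cr.png',a)
t=[cv2.resize(s[v-25:v+25,u-25:u+25,::-1],(266,266),interpolation=cv2.INTER_CUBIC) for u,v in[(311,242),(262,243),(263,282),(251,188),(306,153),(371,338)]]
a=np.vstack([np.hstack(t[:3]),np.hstack(t[3:])]);cv2.imwrite('pics/crs.png',a)
E
```

```text
(no output)
```

View pics/cr.png

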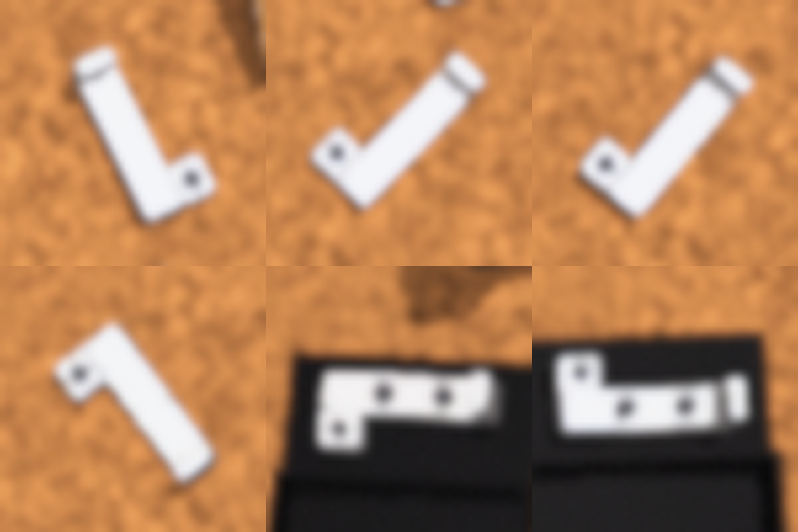

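View pics/crs.png

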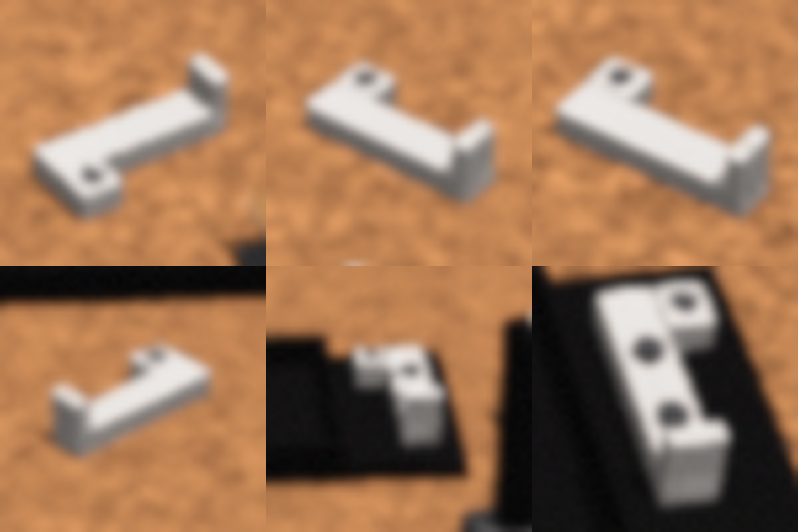

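```bash
cat >> h.py <<'E'
from scipy.optimize import minimize
def box(x0,x1,y0,y1,z0,z1): return np.array([[x,y,z] for x in(x0,x1) for y in(y0,y1) for z in(z0,z1)])/1000.
def brk(h): # h=+1 left
    y=sorted((10*h,28*h)); return [box(-43,43,-10,10,-7,7),box(-43,-35,-10,10,-7,23),box(23,43,y[0],y[1],-7,7)]
def place(bs,p): # p x,y,z,yaw
    r=R.from_euler('z',p[3]).as_matrix(); return [b@r.T+np.array(p[:3]) for b in bs]
def sil(n,bs,win,S=4):
    u0,v0,w,h=win;m=np.zeros((h*S,w*S),np.uint8)
    for b in bs:
        q=((proj(n,b)-[u0,v0]+.5)*S-.5)
        cv2.fillConvexPoly(m,cv2.convexHull(np.round(q*16).astype(np.int32).reshape(-1,1,2)),255,shift=4)
    return cv2.GaussianBlur(cv2.resize(m,(w,h),interpolation=cv2.INTER_AREA),(0,0),.9)/255.
def whiteness(im):
    f=im.astype(float); sat=1-f.min(2)/np.maximum(f.max(2),1); return np.clip((0.45-sat)/0.35,0,1)*(f.max(2)>75)
def fit(bs,p0,ims,wf=whiteness,z=None,r=30,cams=("top","side")):
    """p0=[x,y,yaw]; z fixed. returns pose, cost"""
    obs={}
    for n in cams:
        c=proj(n,[p0[0],p0[1],z])[0].astype(int);win=(max(0,c[0]-r),max(0,c[1]-r),2*r,2*r)
        obs[n]=(win,wf(ims[n][win[1]:win[1]+2*r,win[0]:win[0]+2*r]))
    def cost(q):
        t=0
        for n in cams:
            win,o=obs[n];s=sil(n,place(bs,[q[0]/1e3,q[1]/1e3,z,q[2]/30]),win)[:o.shape[0],:o.shape[1]]
            t+=((s-o)**2).sum()
        return t
    q0=np.array([p0[0]*1e3,p0[1]*1e3,p0[2]*30])
    best=minimize(cost,q0,method='Nelder-Mead',options=dict(initial_simplex=np.vstack([q0,q0+[6,0,0],q0+[0,6,0],q0+[0,0,6]]),xatol=.05,fatol=.01,maxiter=300))
    q=best.x;return np.array([q[0]/1e3,q[1]/1e3,q[2]/30]),best.fun
E
cat > brackets.py <<'E'
from h import *
def run(ims,items,z=.007):
    for name,h,u,v,fl in items:   # centre px and flange px in top image
        c=unproj('top',[[u,v],fl],.014); d=c[0]-c[1]; p0=[c[0,0],c[0,1],np.arctan2(d[1],d[0])]
        o=[]
        for cams in(("top","side"),("top",),("side",)):
            p,f=fit(brk(h),p0,ims,z=z,cams=cams); o.append((np.round(p[:2]*1e3,1),round(np.degrees(p[2]),1),round(f,1)))
        print(name,o)
E
python3 - <<'E'
from brackets import *
ims={n:np.load(n+'0.npy') for n in C}
run(ims,[('A_L',1,306,186,(299,173)),('B_R',-1,301,227,(313,215)),('C_R',-1,351,230,(364,217)),('D_L',1,211,229,(222,240))])
E
```

```text
A_L [(array([573.5, -57.1]), np.float64(-153.6), np.float64(58.2)), (array([572. , -57.5]), np.float64(-153.3), np.float64(30.0)), (array([575. , -55.3]), np.float64(-153.4), np.float64(18.5))]
B_R [(array([464.8, -52.6]), np.float64(136.7), np.float64(140.8)), (array([463.3, -53.3]), np.float64(137.4), np.float64(63.5)), (array([466.5, -50.7]), np.float64(136.3), np.float64(56.2))]
C_R [(array([ 456.1, -186.1]), np.float64(140.3), np.float64(61.9)), (array([ 454.4, -186.8]), np.float64(140.7), np.float64(10.1)), (array([ 457. , -184.8]), np.float64(140.6), np.float64(29.9))]
D_L [(array([452.9, 183.3]), np.float64(38.7), np.float64(33.6)), (array([451.6, 182.9]), np.float64(38.2), np.float64(10.1)), (array([455.9, 185.2]), np.float64(40.3), np.float64(11.4))]
```

```bash
cat >> h.py <<'E'
def nonorange(im):
    f=im.astype(float); mx=f.max(2); sat=1-f.min(2)/np.maximum(mx,1); return np.clip(np.maximum((0.45-sat)/0.2,(75-mx)/30),0,1)
def smp(h): return [b+[.137,0,.017] for b in place(brk(h),[0,0,0,0])]
TRAY=[box(-105,105,-65,65,0,22),box(105,169,-65,65,0,10)]
DOCK=[box(-45,45,-39,39,0,12)]
SCAN=[box(-28,28,-22,22,6,40),box(-16,16,-13,13,40,146)]
E
python3 - <<'E'
from h import *
ims={n:np.load(n+'0.npy') for n in C}
for nm,bs,px in[('L',TRAY,(148,217)),('R',TRAY,(418,214)),('dock',DOCK+SCAN,(217,156))]:
    c=unproj('top',[px],.02 if nm!='dock' else .01)[0]
    for cams in(("top","side"),("top",),("side",)):
        best=min((fit(bs,[c[0],c[1],y],ims,wf=nonorange,z=0,r=70 if nm!='dock' else 45,cams=cams) for y in ([0] if nm!='dock' else [-.5,.3,1.2])),key=lambda t:t[1])
        print(nm,cams,best[0]*1e3,np.degrees(best[0][2]),best[1])
im=ims['top'];s=ims['side']
k=lambda i,u,v,r:cv2.resize(i[v-r:v+r,u-r:u+r,::-1],(395,395),interpolation=cv2.INTER_CUBIC)
cv2.imwrite('pics/sc.png',np.hstack([k(im,217,150,30),k(s,330,165,40)]))
cv2.imwrite('pics/lb.png',np.hstack([k(im,346,152,30),k(s,360,262,35)]))
E
```

```text
L ('top', 'side') [480.1386 360.9705 -22.3262] -1.279199119695064 3774.9872946837368
L ('top',) [479.1533 360.4334 -30.5933] -1.7528663693226552 1035.8676634770663
L ('side',) [482.5113 363.9163  -6.8443] -0.3921481466128191 2702.347635380067
R ('top', 'side') [ 508.1973 -359.9421   44.563 ] 2.5532725083969265 1615.9202156633414
R ('top',) [ 504.9436 -359.0863   48.0832] 2.754964333279078 787.4418964442978
R ('side',) [ 509.7231 -360.8267   40.3666] 2.3128367057661143 766.2774569646625
dock ('top', 'side') [658.8171 183.8573 370.482 ] 21.227054551269095 2161.09103857583
dock ('top',) [652.9084 183.1931 381.0653] 21.833435027505836 489.0139777485658
dock ('side',) [663.4889 181.6984 365.1091] 20.919209879006214 1577.5948668308165
```

View pics/sc.png

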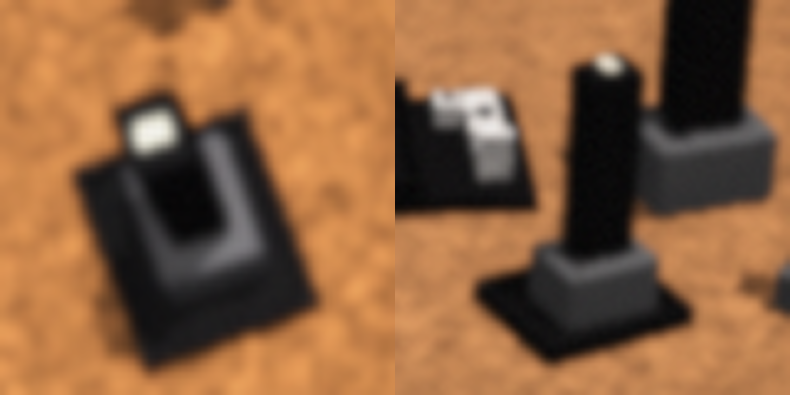

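View pics/lb.png

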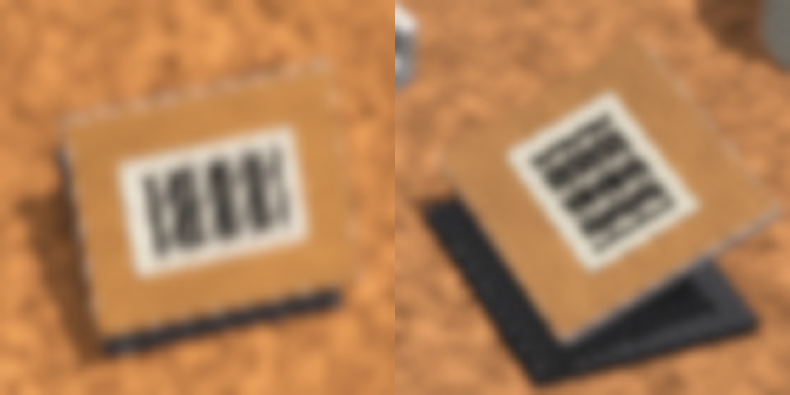

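```bash
cat >> h.py <<'E'
def ray(n,px):
    a=unproj(n,[px],0.)[0];o=C[n]["T"][:3,3];d=a-o;return o,d/np.linalg.norm(d)
def tri(pt,ps):
    A=np.zeros((3,3));b=np.zeros(3);rs=[]
    for n,p in(("top",pt),("side",ps)):
        o,d=ray(n,p);M=np.eye(3)-np.outer(d,d);A+=M;b+=M@o;rs.append((o,d))
    X=np.linalg.solve(A,b);return X,[np.linalg.norm(np.cross(X-o,d))*1e3 for o,d in rs]
E
python3 - <<'E'
from h import *
T=lambda a,b,o,s:np.array([a*s+o[0],b*s+o[1]])-0.5+s*.5
t=60/395;s=80/395
print('cap',tri(T(153,132,(187,120),t),T(215,65,(290,125),s)))
d=[T(*p,(187,120),t) for p in[(78,178),(243,110),(315,300),(150,370)]]
P=unproj('top',d,.010);print('dock top',P.mean(0)); 
for i in range(4): e=P[(i+1)%4]-P[i];print(np.linalg.norm(e),np.degrees(np.arctan2(e[1],e[0])))
d=[T(*p,(290,125),s) for p in[(80,292),(155,360),(297,312)]];P=unproj('side',d,.006);print('dock side',(P[0]+P[2])/2,P)
L=[T(*p,(316,122),t) for p in[(120,163),(293,127),(310,240),(138,277)]]
S=[T(p[0]-395,p[1],(325,227),70/395) for p in[(608,92),(698,208),(592,270),(508,153)]]
X=[tri(a,b) for a,b in zip(L,S)];
for x in X:print(x)
X=np.array([x[0] for x in X]);c=X.mean(0);print('label',c)
up=(X[0]+X[1]-X[2]-X[3])/2; lv=(X[0]+X[3]-X[1]-X[2])/2;n=np.cross(up,lv);n/=np.linalg.norm(n)
print(np.linalg.norm(up),np.linalg.norm(lv),n,np.degrees(np.arccos(n[2])),np.degrees(np.arctan2(n[1],n[0])),np.degrees(np.arctan2(lv[1],lv[0])))
E
```

```text
cap (array([0.6595, 0.1804, 0.146 ]), [np.float64(2.127219911149935), np.float64(2.127219911150427)])
dock top [0.6512 0.1822 0.01  ]
0.07352351733469645 -65.82432897429963
0.08599214103543291 -158.06350875607254
0.0732835054210521 114.57419508673182
0.08649242387836724 22.109729025045397
dock side [0.6568 0.1837 0.006 ] [[0.601  0.1985 0.006 ]
 [0.6298 0.1285 0.006 ]
 [0.7125 0.169  0.006 ]]
(array([ 0.6711, -0.1309,  0.056 ]), [np.float64(0.6668606792850159), np.float64(0.6668606792848005)])
(array([ 0.6875, -0.1997,  0.0555]), [np.float64(1.1336947000087603), np.float64(1.133694700008367)])
(array([ 0.6473, -0.2093,  0.038 ]), [np.float64(2.4934493898091254), np.float64(2.4934493898093346)])
(array([ 0.6312, -0.1404,  0.0372]), [np.float64(2.427481281483263), np.float64(2.427481281483272)])
label [ 0.6593 -0.1701  0.0467]
0.0449787581618395 0.07075170247958114 [-0.3925 -0.0911  0.9152] 23.760225439405577 -166.93279285949637 103.28358223177352
```

Choice list (top picture, 800-wide px): left-hand brackets A (435,265), D (300,326). Right-hand brackets B (428,320), C (500,327). Not to be taken are the samples on the plates at (213,234) and (592,231). The scanner is the one on the dock at (308,215), not the big one at (235,165) or the small one at (312,152). The left tray at (210,310) carries the left-hand sample, and the close crops confirm each of these.

```bash
cat > plan.py <<'E'
import sys
from h import *
# plan.py x y z(mm) [jawheading deg]  tool down
def report(Pt,Rt,rows=None):
    s=sense();p=s['tool_pos']*1e3;Rc=R.from_quat(s['tool_rot'])
    d=np.array(Pt)-p
    rv=(Rc.inv()*Rt).as_rotvec(degrees=True)
    print('now',p.round(1),'w',round(s['grip_width']*93,1),'F',s['contact_force'].round(1),'t',round(s['time_s'],1),'j',s['joint_pos'].round(2))
    n=max(int(np.ceil(np.linalg.norm(d)/48)),int(np.ceil(np.linalg.norm(rv)/8.5)),1)
    print('tool shift',Rc.inv().apply(d).round(1),'rot',rv.round(1),'rows',n)
    o=[]
    for i in range(n):
        Ri=Rc*R.from_rotvec(rv*i/n,degrees=True); o.append(np.r_[Ri.inv().apply(d/n),rv/n].round(1))
    for a in o: print(a)
    return Rc
def down(h):
    # tool y along heading h, z down
    h=np.radians(h);y=np.array([np.cos(h),np.sin(h),0]);z=np.array([0,0,-1.]);return R.from_matrix(np.c_[np.cross(y,z),y,z])
if __name__=='__main__':
    a=list(map(float,sys.argv[1:]));s=sense();Rc=R.from_quat(s['tool_rot'])
    yv=Rc.apply([0,1,0]);h0=np.degrees(np.arctan2(yv[1],yv[0]));print('jaw heading',h0.round(1))
    h=a[3] if len(a)>3 else h0
    if len(a)<5: h=h0+((h-h0+90)%180-90)
    report(a[:3],down(h))
E
python3 plan.py 453 183.5 100 128.7
```

```text
jaw heading 65.7
now [226.  501.1 192.7] w 92.9 F [-0.  -0.1  0.1] t 0.1 j [ 1.06  0.35  1.65 -0.    1.14 -0.08]
tool shift [-337.5 -196.1   92.9] rot [ -0.  -0. -63.] rows 9
[-37.5 -21.8  10.3  -0.   -0.   -7. ]
[-34.6 -26.2  10.3  -0.   -0.   -7. ]
[-31.1 -30.2  10.3  -0.   -0.   -7. ]
[-27.2 -33.8  10.3  -0.   -0.   -7. ]
[-22.9 -36.8  10.3  -0.   -0.   -7. ]
[-18.2 -39.4  10.3  -0.   -0.   -7. ]
[-13.3 -41.3  10.3  -0.   -0.   -7. ]
[ -8.2 -42.6  10.3  -0.   -0.   -7. ]
[ -2.9 -43.3  10.3  -0.   -0.   -7. ]
```

```bash
python3 -m crank '[{"x":-37.5,"y":-21.8,"z":6,"rz":-7,"gripper":55},{"x":-34.6,"y":-26.2,"z":6,"rz":-7},{"x":-31.1,"y":-30.2,"z":6,"rz":-7},{"x":-27.2,"y":-33.8,"z":6,"rz":-7},{"x":-22.9,"y":-36.8,"z":6,"rz":-7}]' 25
python3 -m crank '[{"x":-18.2,"y":-39.4,"z":6,"rz":-7},{"x":-13.3,"y":-41.3,"z":6,"rz":-7},{"x":-8.2,"y":-42.6,"z":6,"rz":-7},{"x":-2.9,"y":-43.3,"z":6,"rz":-7}]'
python3 plan.py 453 183.5 60 128.7; python3 - <<'E'
from h import *
im=grab_frame('top');np.save('top1.npy',im);cv2.imwrite('pics/top1.png',cv2.resize(im[:,:,::-1],None,fx=1.42,fy=1.42,interpolation=cv2.INTER_CUBIC))
E
```

```text
jaw heading 65.7
now [226.  501.1 192.7] w 92.9 F [-0.  -0.1  0.1] t 0.1 j [ 1.06  0.35  1.65 -0.    1.14 -0.08]
tool shift [-337.5 -196.   132.9] rot [ -0.  -0. -63.] rows 9
[-37.5 -21.8  14.8  -0.   -0.   -7. ]
[-34.6 -26.2  14.8  -0.   -0.   -7. ]
[-31.1 -30.2  14.8  -0.   -0.   -7. ]
[-27.2 -33.8  14.8  -0.   -0.   -7. ]
[-22.9 -36.8  14.8  -0.   -0.   -7. ]
[-18.2 -39.4  14.8  -0.   -0.   -7. ]
[-13.3 -41.3  14.8  -0.   -0.   -7. ]
[ -8.2 -42.6  14.8  -0.   -0.   -7. ]
[ -2.9 -43.3  14.7  -0.   -0.   -7. ]$[0]: bad value
$[0]: bad value
```

View pics/top1.png

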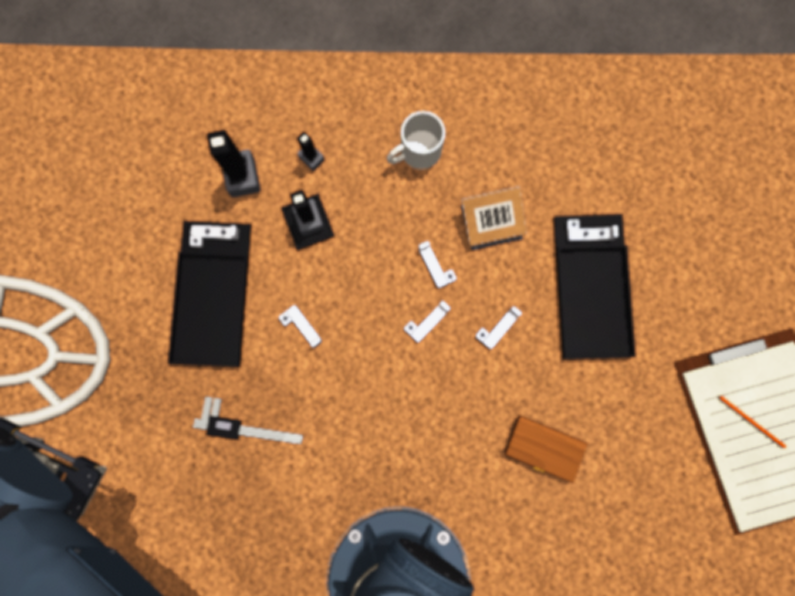

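The picture shows an unmoved scene: the rows were refused. I'll test the row format with a small row.

```bash
python3 -m crank '[{"x":-37,"y":-22,"z":6,"rz":-7}]'; python3 -m crank '[{"rx":0,"ry":0,"rz":-7,"x":-35,"y":-26,"z":6,"gripper":55}]' 25
```

```text
time_s: 0.25
tool_pos: [0.2466, 0.4653, 0.1873]
tool_rot: [0.149, 0.989, 0.001, 0.0]
contact_force: [0.1, -0.9, -0.0]
grip_width: 0.951$[0]: bad value
```

```bash
python3 -m crank '[{"gripper":55}]' 25;echo; python3 -m crank '[{"x":-35,"y":-26,"z":6,"rz":-7}]';echo; python3 -m crank '[{"x":-31,"y":-30,"z":6,"rz":-7,"gripper":50}]'; echo;python3 -m crank '[{"x":-5.5}]'
```

```text
$[0]: bad value
$[0]: bad value
$[0]: bad value
$[0]: bad value
```

```bash
python3 -c "
from bench import sense;print(sense())"; python3 -m crank --help; python3 -m crank '[{"x":-10,"y":-10,"z":5,"rz":-5}]';echo; python3 -m crank '[{"rx":0,"ry":0,"rz":0,"x":0,"y":0,"z":0}]'
```

```text
{'time_s': 0.25, 'joint_pos': array([ 9.94673429e-01,  3.13771733e-01,  1.71983834e+00,  7.09316419e-04,
        1.10622119e+00, -2.77324612e-01]), 'joint_vel': array([-0.77126039, -0.40998056,  0.77451273, -0.02488822, -0.3346894 ,
       -2.12060834]), 'joint_efforts': array([ 11.67529643, -42.91109204, -32.03579664,   0.50100273,
         0.91430437,   6.13035277]), 'tool_pos': array([0.24658586, 0.46528126, 0.18726982]), 'tool_rot': array([1.49000784e-01, 9.88836635e-01, 9.33009573e-04, 7.57479298e-05]), 'contact_force': array([ 0.13669152, -0.88834613, -0.02693529]), 'wrist_torque': array([-0.02274902, -0.03190806,  0.07609454]), 'grip_width': 0.9506928745681087}
invalid input: not JSON, or not a number
$[0]: bad value
$[0]: bad value
```

stdout and stderr had been interleaved, so the accepted row was the one with all seven keys. Every row needs every key.

```bash
python3 plan.py 453 183.5 150 128.7
```

```text
jaw heading 72.9
now [246.6 465.3 187.3] w 88.4 F [ 0.1 -0.9 -0. ] t 0.2 j [ 0.99  0.31  1.72  0.    1.11 -0.28]
tool shift [-280.3 -208.5   36.8] rot [  0.1   0.  -55.8] rows 8
[-35.  -26.1   4.6   0.    0.   -7. ]
[-31.6 -30.1   4.6   0.    0.   -7. ]
[-27.7 -33.7   4.6   0.    0.   -7. ]
[-23.4 -36.9   4.6   0.    0.   -7. ]
[-18.8 -39.4   4.6   0.    0.   -7. ]
[-13.8 -41.4   4.6   0.    0.   -7. ]
[ -8.7 -42.8   4.6   0.    0.   -7. ]
[ -3.4 -43.5   4.6   0.    0.   -7. ]
```

```bash
python3 -m crank '[{"rx":0,"ry":0,"rz":-7,"x":-35,"y":-26,"z":5,"gripper":55},{"rx":0,"ry":0,"rz":-7,"x":-32,"y":-30,"z":5,"gripper":55},{"rx":0,"ry":0,"rz":-7,"x":-28,"y":-34,"z":5,"gripper":55},{"rx":0,"ry":0,"rz":-7,"x":-23,"y":-37,"z":5,"gripper":55},{"rx":0,"ry":0,"rz":-7,"x":-19,"y":-39,"z":5,"gripper":55}]' 25 && 
python3 -m crank '[{"rx":0,"ry":0,"rz":-7,"x":-14,"y":-41,"z":5,"gripper":55},{"rx":0,"ry":0,"rz":-7,"x":-9,"y":-43,"z":5,"gripper":55},{"rx":0,"ry":0,"rz":-7,"x":-3,"y":-43,"z":5,"gripper":55},{"rx":0,"ry":0,"rz":0,"x":0,"y":0,"z":0,"gripper":55}]'; echo
python3 - <<'E'
from h import *
im=grab_frame('top');np.save('top1.npy',im);cv2.imwrite('pics/top2.png',cv2.resize(im[:,:,::-1],None,fx=1.42,fy=1.42,interpolation=cv2.INTER_CUBIC))
E
python3 plan.py 453 183.5 60 128.7
```

```text
time_s: 0.75
tool_pos: [0.3771, 0.2854, 0.1619]
tool_rot: [-0.157, 0.988, -0.0, -0.0]
contact_force: [-0.2, 0.3, 0.6]
grip_width: 0.598
time_s: 1.15
tool_pos: [0.4554, 0.1786, 0.1465]
tool_rot: [-0.332, 0.943, -0.0, -0.0]
contact_force: [-0.8, 0.2, 0.0]
grip_width: 0.591

jaw heading 128.5
now [454.3 180.3 146.7] w 55.0 F [-0.1 -0.5  0.3] t 1.2 j [ 0.28  0.3   1.85 -0.    0.99 -1.96]
tool shift [-1.1  3.3 86.7] rot [ 0.  -0.  -0.2] rows 2
[-0.5  1.6 43.3  0.  -0.  -0.1]
[-0.5  1.6 43.3  0.  -0.  -0.1]
```

View pics/top2.png

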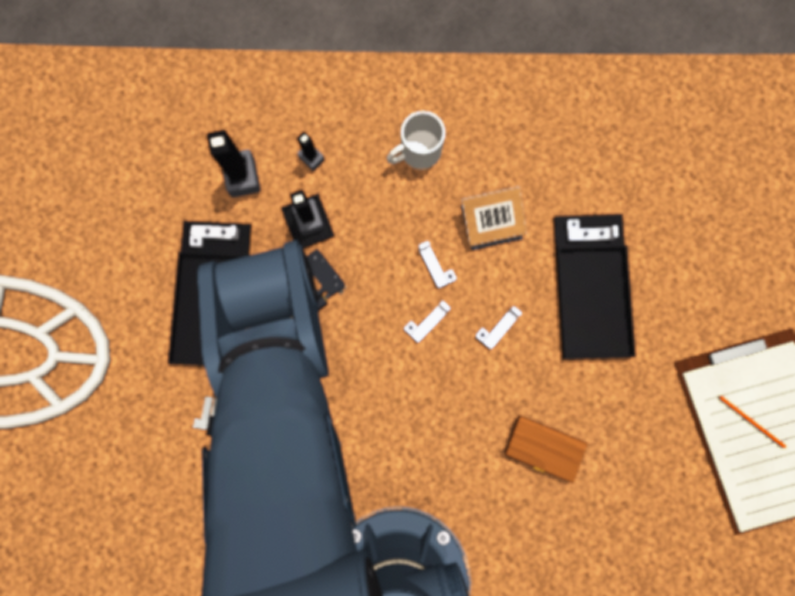

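The picture shows the area at lower left, hidden before, is empty. So there are exactly four brackets: 435,265; 428,320; 500,327 and the one under the gripper. Descending onto D.

```bash
python3 -m crank '[{"rx":0,"ry":0,"rz":0,"x":-1,"y":3,"z":43,"gripper":55},{"rx":0,"ry":0,"rz":0,"x":0,"y":0,"z":43,"gripper":55},{"rx":0,"ry":0,"rz":0,"x":0,"y":0,"z":25,"gripper":55},{"rx":0,"ry":0,"rz":0,"x":0,"y":0,"z":0,"gripper":55}]'; echo;  python3 plan.py 453 183.5 10.5 128.7
```

```text
time_s: 1.6
tool_pos: [0.4499, 0.1852, 0.0336]
tool_rot: [-0.331, 0.944, 0.0, -0.003]
contact_force: [-1.0, 0.5, 0.0]
grip_width: 0.591

jaw heading 128.7
now [449.9 185.2  33.6] w 55.0 F [-1.   0.5  0. ] t 1.6 j [ 0.29  0.48  1.93  0.    0.73 -1.95]
tool shift [-1.5 -3.3 23.1] rot [ 0.1 -0.3 -0. ] rows 1
[-1.5 -3.3 23.1  0.1 -0.3 -0. ]
```

```bash
python3 -m crank '[{"rx":0,"ry":0,"rz":0,"x":0,"y":0,"z":0,"gripper":55},{"rx":0,"ry":0,"rz":0,"x":0,"y":0,"z":0,"gripper":55}]'; echo;  python3 plan.py 453 183.5 10.5 128.7
```

```text
time_s: 1.8
tool_pos: [0.4533, 0.1856, 0.0377]
tool_rot: [-0.332, 0.943, -0.0, 0.001]
contact_force: [-0.5, 0.5, -0.6]
grip_width: 0.588

jaw heading 128.7
now [453.3 185.6  37.7] w 54.7 F [-0.5  0.5 -0.6] t 1.8 j [ 0.29  0.47  1.93  0.    0.74 -1.95]
tool shift [ 1.6 -1.5 27.2] rot [-0.   0.1  0. ] rows 1
[ 1.6 -1.5 27.2 -0.   0.1  0. ]
```

```bash
python3 -m crank '[{"rx":0,"ry":0,"rz":0,"x":1,"y":-1,"z":14,"gripper":55},{"rx":0,"ry":0,"rz":0,"x":0,"y":0,"z":9,"gripper":55},{"rx":0,"ry":0,"rz":0,"x":0,"y":0,"z":4,"gripper":55},{"rx":0,"ry":0,"rz":0,"x":0,"y":0,"z":0,"gripper":55},{"rx":0,"ry":0,"rz":0,"x":0,"y":0,"z":0,"gripper":55}]'; echo;  python3 -m crank '[{"rx":0,"ry":0,"rz":0,"x":0,"y":0,"z":0,"gripper":10},{"rx":0,"ry":0,"rz":0,"x":0,"y":0,"z":0,"gripper":10},{"rx":0,"ry":0,"rz":0,"x":0,"y":0,"z":0,"gripper":10},{"rx":0,"ry":0,"rz":0,"x":0,"y":0,"z":0,"gripper":10},{"rx":0,"ry":0,"rz":0,"x":0,"y":0,"z":0,"gripper":10}]' 25
```

```text
time_s: 2.3
tool_pos: [0.4526, 0.1836, 0.0096]
tool_rot: [-0.331, 0.943, -0.0, 0.0]
contact_force: [-0.3, 0.5, 0.5]
grip_width: 0.594

time_s: 2.8
tool_pos: [0.4523, 0.1835, 0.0092]
tool_rot: [-0.331, 0.943, 0.0, 0.0]
contact_force: [-0.4, -0.3, 0.3]
grip_width: 0.211
```

```bash
python3 -m crank '[{"rx":0,"ry":0,"rz":0,"x":0,"y":0,"z":-15,"gripper":10},{"rx":0,"ry":0,"rz":0,"x":0,"y":0,"z":-30,"gripper":10},{"rx":0,"ry":0,"rz":0,"x":0,"y":0,"z":-25,"gripper":10},{"rx":0,"ry":0,"rz":0,"x":0,"y":0,"z":0,"gripper":10}]'; echo;  python3 plan.py 425.5 362.7 80 178.7
```

```text
time_s: 3.2
tool_pos: [0.454, 0.184, 0.0818]
tool_rot: [-0.332, 0.943, -0.0, 0.002]
contact_force: [0.0, 0.2, -1.0]
grip_width: 0.109

jaw heading 128.7
now [454.  184.   81.8] w 10.2 F [ 0.   0.2 -1. ] t 3.2 j [ 0.29  0.4   1.91 -0.    0.83 -1.96]
tool shift [-89.5 157.2   1.9] rot [ -0.2   0.2 -50. ] rows 6
[-14.9  26.2   0.3  -0.    0.   -8.3]
[-18.6  23.8   0.3  -0.    0.   -8.3]
[-21.8  20.8   0.3  -0.    0.   -8.3]
[-24.6  17.4   0.3  -0.    0.   -8.3]
[-26.9  13.7   0.3  -0.    0.   -8.3]
[-28.6   9.7   0.3  -0.    0.   -8.3]
```

```bash
python3 - <<'E'
from h import *
im=grab_frame('side');np.save('side3.npy',im);crop(im,255,180,50,'pics/s3.png',6)
E
```

```text
(no output)
```

View pics/s3.png

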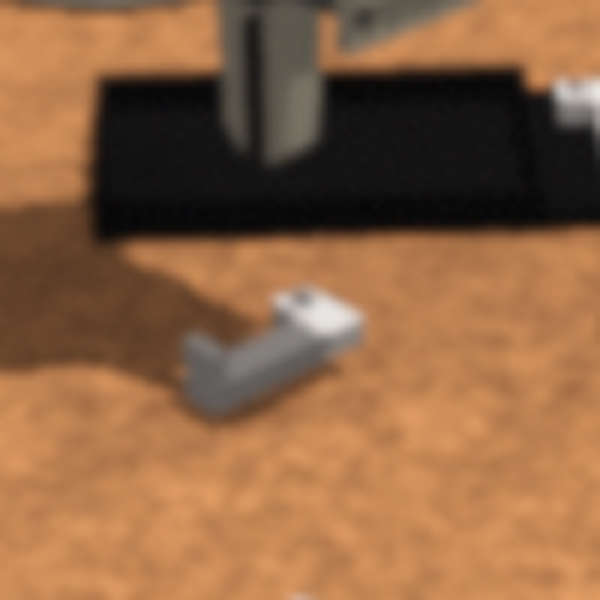

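The picture (crop) shows bracket D still standing upright on the table at about (270,360), in the arm's shadow. The fingers were still closing when I lifted. I'll re-measure and grip again with more time.

```bash
python3 -m crank '[{"rx":0,"ry":0,"rz":0,"x":0,"y":0,"z":0,"gripper":55},{"rx":0,"ry":0,"rz":0,"x":0,"y":0,"z":0,"gripper":55},{"rx":0,"ry":0,"rz":0,"x":0,"y":0,"z":0,"gripper":55},{"rx":0,"ry":0,"rz":0,"x":0,"y":0,"z":0,"gripper":55},{"rx":0,"ry":0,"rz":0,"x":0,"y":0,"z":0,"gripper":55}]';echo; python3 - <<'E'
from h import *
im=np.load('side3.npy')
def wf(im):
    f=im.astype(float); sat=1-f.min(2)/np.maximum(f.max(2),1); return np.clip((0.5-sat)/0.35,0,1)*(f.max(2)>60)
for y in(.5,.68,.9):print(fit(brk(1),[.454,.184,y],{'side':im},wf=wf,z=.007,r=25,cams=('side',)))
E
python3 plan.py 453 183.5 40 128.7
```

```text
time_s: 3.75
tool_pos: [0.4522, 0.1835, 0.0788]
tool_rot: [-0.332, 0.943, 0.0, -0.0]
contact_force: [-0.0, 0.8, 0.0]
grip_width: 0.487

(array([0.4554, 0.1839, 0.683 ]), np.float64(4.252913742138176))
(array([0.4554, 0.1833, 0.6791]), np.float64(4.079332250992824))
(array([0.4551, 0.1836, 0.6996]), np.float64(4.239053034686295))
jaw heading 128.7
now [452.2 183.5  78.8] w 45.3 F [-0.   0.8  0. ] t 3.8 j [ 0.29  0.4   1.91 -0.    0.83 -1.96]
tool shift [-0.7 -0.5 38.8] rot [ 0. -0.  0.] rows 1
[-0.7 -0.5 38.8  0.  -0.   0. ]
```

```bash
python3 -m crank '[{"rx":0,"ry":0,"rz":0,"x":0,"y":0,"z":30,"gripper":55},{"rx":0,"ry":0,"rz":0,"x":0,"y":0,"z":25,"gripper":55},{"rx":0,"ry":0,"rz":0,"x":0,"y":0,"z":11,"gripper":55},{"rx":0,"ry":0,"rz":0,"x":0,"y":0,"z":3,"gripper":55},{"rx":0,"ry":0,"rz":0,"x":0,"y":0,"z":0,"gripper":55}]'; echo;  python3 -m crank '[{"rx":0,"ry":0,"rz":0,"x":0,"y":0,"z":0,"gripper":5},{"rx":0,"ry":0,"rz":0,"x":0,"y":0,"z":0,"gripper":5},{"rx":0,"ry":0,"rz":0,"x":0,"y":0,"z":0,"gripper":5},{"rx":0,"ry":0,"rz":0,"x":0,"y":0,"z":0,"gripper":5},{"rx":0,"ry":0,"rz":0,"x":0,"y":0,"z":0,"gripper":5}]' 40;echo;python3 -m crank '[{"rx":0,"ry":0,"rz":0,"x":0,"y":0,"z":0,"gripper":5},{"rx":0,"ry":0,"rz":0,"x":0,"y":0,"z":0,"gripper":5},{"rx":0,"ry":0,"rz":0,"x":0,"y":0,"z":0,"gripper":5},{"rx":0,"ry":0,"rz":0,"x":0,"y":0,"z":0,"gripper":5}]'
```

```text
time_s: 4.25
tool_pos: [0.4526, 0.1836, 0.0104]
tool_rot: [-0.331, 0.943, -0.0, 0.0]
contact_force: [-0.5, 0.4, 0.0]
grip_width: 0.594

time_s: 4.75
tool_pos: [0.4524, 0.1835, 0.0103]
tool_rot: [-0.331, 0.943, -0.0, 0.0]
contact_force: [0.6, 0.4, -0.7]
grip_width: 0.21

time_s: 5.15
tool_pos: [0.4523, 0.1835, 0.0101]
tool_rot: [-0.331, 0.943, -0.0, -0.0]
contact_force: [0.8, 0.3, -0.0]
grip_width: 0.054
```

```bash
python3 - <<'E'
from h import *
im=grab_frame('side');crop(im,255,180,40,'pics/s4.png',7)
s=sense();print(s['tool_pos'],s['grip_width'],proj('side',s['tool_pos']),proj('side',s['tool_pos']+[0,0,-.008]))
E
```

```text
[0.4523 0.1835 0.0101] 0.053810209982532546 [[249.4219 187.8315]] [[249.4841 190.4775]]
```

View pics/s4.png

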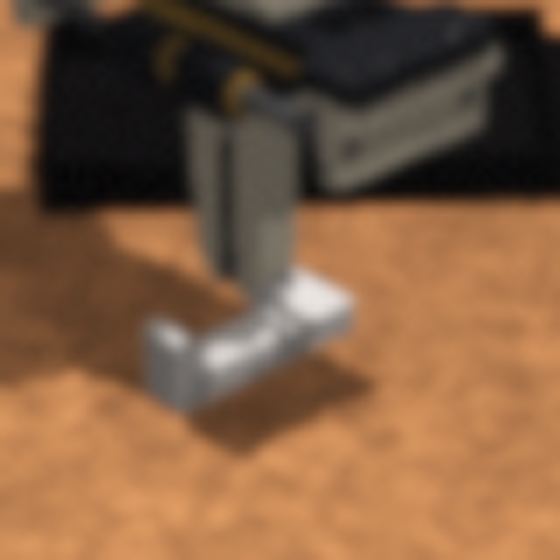

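```bash
python3 - <<'E'
from h import *
for z in(.0738,.09,.1,.11):print(z,proj('side',[.454,.184,z]))
for z in(.002,.01,.02,.03):print(z,proj('side',[.4523,.1835,z]))
ims={n:grab_frame(n) for n in C}
im=ims['top'];crop(im,215,200,50,'pics/t4.png',6)
cv2.imwrite('pics/s4b.png',cv2.resize(ims['side'][60:240,150:380,::-1],None,fx=3.4,fy=3.4,interpolation=cv2.INTER_CUBIC))
E
```

```text
0.0738 [[249.5763 166.0503]]
0.09 [[249.4514 160.3688]]
0.1 [[249.374  156.8258]]
0.11 [[249.2964 153.2554]]
0.002 [[249.4743 190.5193]]
0.01 [[249.4121 187.8736]]
0.02 [[249.3341 184.5433]]
0.03 [[249.2559 181.1869]]
```

View pics/t4.png

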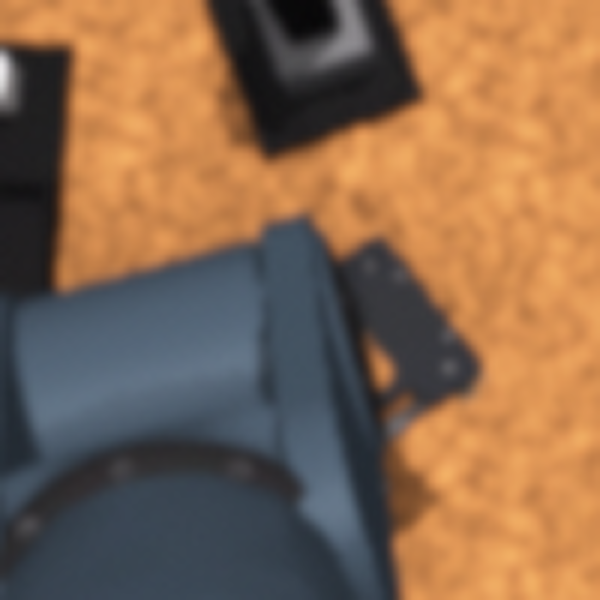

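View pics/s4b.png

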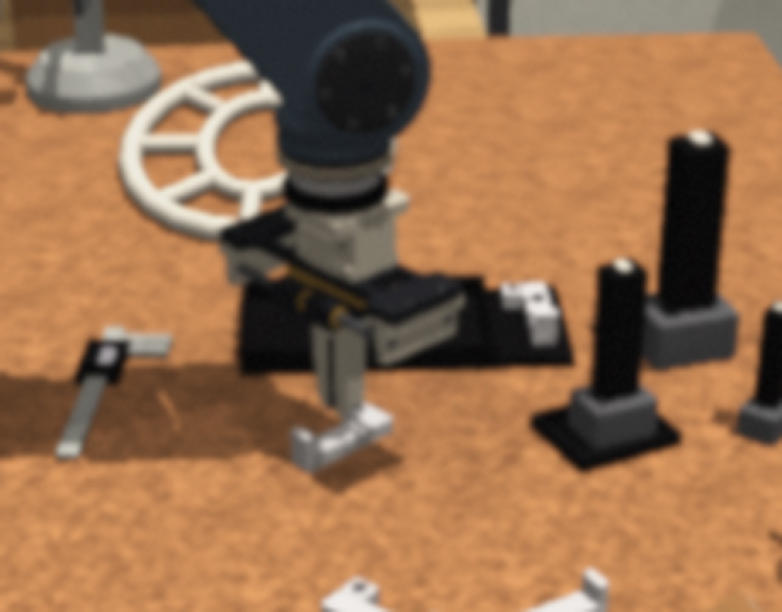

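```bash
python3 - <<'E'
from h import *
for z in(.086,.1,.12,.14):print(z,unproj('top',[(236.7,200.3)],z), tri((236.7,200.3),(150+465/3.4,60+290/3.4)))
for z in (.002,.01,.02,.03):print(unproj('side',[(248,182)],z))
E
```

```text
0.086 [[0.5184 0.1165 0.086 ]] (array([0.522 , 0.1085, 0.1648]), [np.float64(15.914553995509385), np.float64(15.914553995509433)])
0.1 [[0.5162 0.1151 0.1   ]] (array([0.522 , 0.1085, 0.1648]), [np.float64(15.914553995509385), np.float64(15.914553995509433)])
0.12 [[0.513  0.1132 0.12  ]] (array([0.522 , 0.1085, 0.1648]), [np.float64(15.914553995509385), np.float64(15.914553995509433)])
0.14 [[0.5098 0.1113 0.14  ]] (array([0.522 , 0.1085, 0.1648]), [np.float64(15.914553995509385), np.float64(15.914553995509433)])
[[0.4507 0.2266 0.002 ]]
[[0.4502 0.2132 0.01  ]]
[[0.4495 0.1965 0.02  ]]
[[0.4489 0.1797 0.03  ]]
```

```bash
python3 -m crank '[{"rx":0,"ry":0,"rz":0,"x":0,"y":0,"z":0,"gripper":55},{"rx":0,"ry":0,"rz":0,"x":0,"y":0,"z":0,"gripper":55},{"rx":0,"ry":0,"rz":0,"x":0,"y":0,"z":0,"gripper":55},{"rx":0,"ry":0,"rz":0,"x":0,"y":0,"z":0,"gripper":55},{"rx":0,"ry":0,"rz":0,"x":0,"y":0,"z":0,"gripper":55}]';echo;python3 - <<'E'
from h import *
im=grab_frame('side');crop(im,255,180,40,'pics/s5.png',7)
s=sense();print(s['tool_pos'],s['grip_width'],s['contact_force'])
E
```

```text
time_s: 5.8
tool_pos: [0.4523, 0.1835, 0.0101]
tool_rot: [-0.331, 0.943, -0.0, 0.0]
contact_force: [0.4, 0.5, 0.8]
grip_width: 0.434

[0.4523 0.1835 0.0101] 0.4783433254505111 [-0.2118 -0.9113 -0.2894]
```

View pics/s5.png

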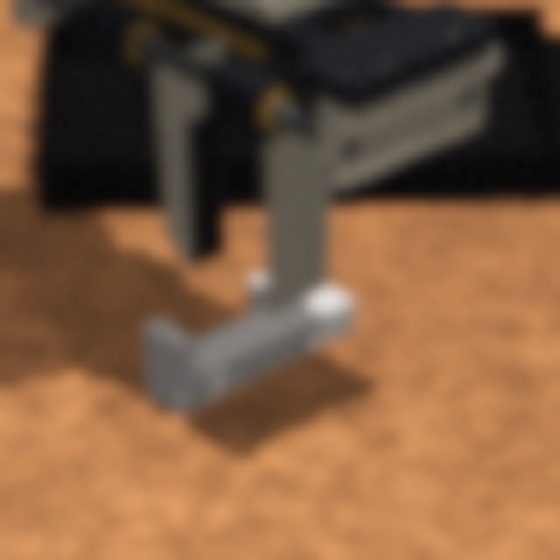

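```bash
python3 -m crank '[{"rx":0,"ry":0,"rz":0,"x":0,"y":0,"z":3,"gripper":60},{"rx":0,"ry":0,"rz":0,"x":0,"y":0,"z":3,"gripper":60},{"rx":0,"ry":0,"rz":0,"x":0,"y":0,"z":2,"gripper":60},{"rx":0,"ry":0,"rz":0,"x":0,"y":0,"z":0,"gripper":60},{"rx":0,"ry":0,"rz":0,"x":0,"y":0,"z":0,"gripper":60}]';echo;python3 - <<'E'
from h import *
im=grab_frame('side');crop(im,255,180,40,'pics/s6.png',7)
s=sense();print(s['tool_pos'],s['grip_width'],s['contact_force'])
E
```

```text
time_s: 6.35
tool_pos: [0.4523, 0.1835, 0.002]
tool_rot: [-0.331, 0.943, 0.0, -0.0]
contact_force: [-0.7, 0.1, 0.5]
grip_width: 0.644

[0.4523 0.1835 0.0021] 0.647411737966142 [-1.0832  0.3774  0.3256]
```

View pics/s6.png

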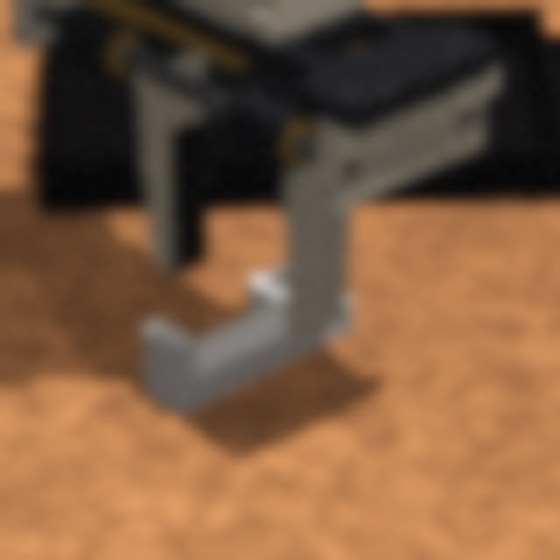

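```bash
python3 -m crank '[{"rx":0,"ry":0,"rz":0,"x":0,"y":0,"z":3,"gripper":60},{"rx":0,"ry":0,"rz":0,"x":0,"y":0,"z":3,"gripper":60},{"rx":0,"ry":0,"rz":0,"x":0,"y":0,"z":3,"gripper":60},{"rx":0,"ry":0,"rz":0,"x":0,"y":0,"z":0,"gripper":60},{"rx":0,"ry":0,"rz":0,"x":0,"y":0,"z":0,"gripper":60}]';echo;python3 - <<'E'
from h import *
im=grab_frame('side');crop(im,255,180,40,'pics/s7.png',7)
s=sense();print(s['tool_pos'],s['grip_width'],s['contact_force'])
E
```

```text
time_s: 6.9
tool_pos: [0.4523, 0.1835, -0.007]
tool_rot: [-0.331, 0.943, 0.0, -0.0]
contact_force: [0.3, 0.4, -0.3]
grip_width: 0.646

[ 0.4524  0.1835 -0.0069] 0.6457769753407608 [ 0.4647 -0.3767  0.3373]
```

View pics/s7.png

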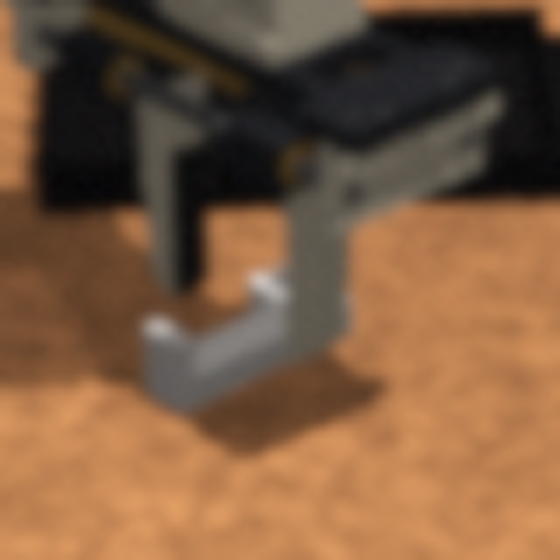

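```bash
python3 -m crank '[{"rx":0,"ry":0,"rz":0,"x":0,"y":0,"z":3,"gripper":60},{"rx":0,"ry":0,"rz":0,"x":0,"y":0,"z":3,"gripper":60},{"rx":0,"ry":0,"rz":0,"x":0,"y":0,"z":2,"gripper":60},{"rx":0,"ry":0,"rz":0,"x":0,"y":0,"z":0,"gripper":60},{"rx":0,"ry":0,"rz":0,"x":0,"y":0,"z":0,"gripper":60}]';echo;python3 -m crank '[{"rx":0,"ry":0,"rz":0,"x":0,"y":0,"z":2,"gripper":60},{"rx":0,"ry":0,"rz":0,"x":0,"y":0,"z":0,"gripper":60}]';echo;python3 - <<'E'
from h import *
im=grab_frame('side');crop(im,255,180,40,'pics/s8.png',7)
s=sense();print(s['tool_pos'],s['grip_width'],s['contact_force'])
E
```

```text
time_s: 7.45
tool_pos: [0.4523, 0.1835, -0.0149]
tool_rot: [-0.331, 0.943, 0.0, -0.0]
contact_force: [-0.6, 0.1, -0.5]
grip_width: 0.645

time_s: 7.65
tool_pos: [0.4523, 0.1835, -0.017]
tool_rot: [-0.331, 0.943, -0.0, -0.0]
contact_force: [0.5, 0.0, -0.5]
grip_width: 0.642

[ 0.4523  0.1835 -0.0169] 0.6450625583557796 [-0.5746 -0.711   0.0028]
```

View pics/s8.png

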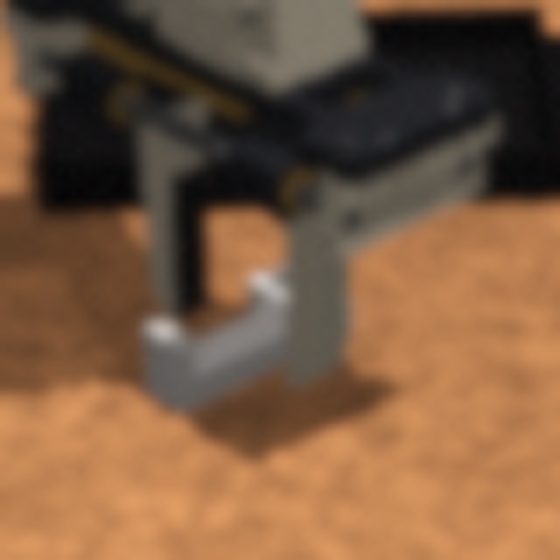

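```bash
python3 -m crank '[{"rx":0,"ry":0,"rz":0,"x":0,"y":0,"z":2,"gripper":60},{"rx":0,"ry":0,"rz":0,"x":0,"y":0,"z":0,"gripper":60},{"rx":0,"ry":0,"rz":0,"x":0,"y":0,"z":1,"gripper":60},{"rx":0,"ry":0,"rz":0,"x":0,"y":0,"z":0,"gripper":60}]'; echo
python3 -m crank '[{"rx":0,"ry":0,"rz":0,"x":0,"y":0,"z":0,"gripper":5},{"rx":0,"ry":0,"rz":0,"x":0,"y":0,"z":0,"gripper":5},{"rx":0,"ry":0,"rz":0,"x":0,"y":0,"z":0,"gripper":5},{"rx":0,"ry":0,"rz":0,"x":0,"y":0,"z":0,"gripper":5},{"rx":0,"ry":0,"rz":0,"x":0,"y":0,"z":0,"gripper":5}]' 30;echo;python3 -m crank '[{"rx":0,"ry":0,"rz":0,"x":0,"y":0,"z":0,"gripper":5},{"rx":0,"ry":0,"rz":0,"x":0,"y":0,"z":0,"gripper":5},{"rx":0,"ry":0,"rz":0,"x":0,"y":0,"z":0,"gripper":5}]'
```

```text
time_s: 8.1
tool_pos: [0.4523, 0.1835, -0.02]
tool_rot: [-0.331, 0.943, -0.0, -0.0]
contact_force: [0.1, 0.1, 0.7]
grip_width: 0.649

time_s: 8.6
tool_pos: [0.4524, 0.1835, -0.0198]
tool_rot: [-0.332, 0.943, -0.0, 0.0]
contact_force: [0.0, -1.0, -0.0]
grip_width: 0.267

time_s: 8.9
tool_pos: [0.4523, 0.1835, -0.0199]
tool_rot: [-0.332, 0.943, -0.0, -0.0]
contact_force: [0.4, 0.1, 0.8]
grip_width: 0.211
```

Width stalls at 19.6 mm, so the bracket is held. The reported TCP z reads about 25 mm lower than the cameras show, so I'll trust the pictures. Lifting.

```bash
python3 -m crank '[{"rx":0,"ry":0,"rz":0,"x":0,"y":0,"z":-10,"gripper":5},{"rx":0,"ry":0,"rz":0,"x":0,"y":0,"z":-30,"gripper":5},{"rx":0,"ry":0,"rz":0,"x":0,"y":0,"z":-25,"gripper":5},{"rx":0,"ry":0,"rz":0,"x":0,"y":0,"z":0,"gripper":5},{"rx":0,"ry":0,"rz":0,"x":0,"y":0,"z":0,"gripper":5}]'; echo;  python3 plan.py 425.5 362.7 50 178.7; python3 - <<'E'
from h import *
im=grab_frame('side');crop(im,255,170,40,'pics/s9.png',7)
E
```

```text
time_s: 9.4
tool_pos: [0.4524, 0.1835, 0.0455]
tool_rot: [-0.331, 0.943, -0.0, 0.0]
contact_force: [-0.9, 0.0, -1.1]
grip_width: 0.212

jaw heading 128.7
now [452.4 183.5  45.5] w 19.7 F [-0.9  0.  -1.1] t 9.4 j [ 0.29  0.46  1.93 -0.    0.75 -1.96]
tool shift [-91.1 156.6  -4.5] rot [ -0.   0. -50.] rows 6
[-15.2  26.1  -0.8  -0.    0.   -8.3]
[-18.8  23.6  -0.8  -0.    0.   -8.3]
[-22.   20.7  -0.8  -0.    0.   -8.3]
[-24.8  17.3  -0.8  -0.    0.   -8.3]
[-27.   13.5  -0.8  -0.    0.   -8.3]
[-28.7   9.4  -0.8  -0.    0.   -8.3]
```

View pics/s9.png

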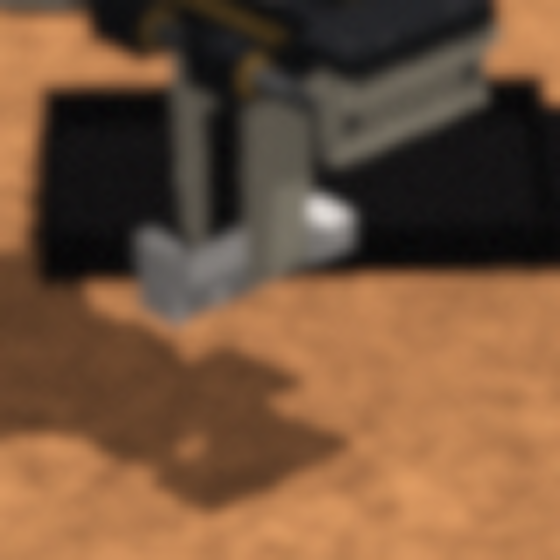

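The crop shows the bracket held level in the jaws, at about (240,260), clear of the table. Moving to the left tray.

```bash
python3 -m crank '[{"rx":0,"ry":0,"rz":-8.3,"x":-15,"y":26,"z":-1,"gripper":5},{"rx":0,"ry":0,"rz":-8.3,"x":-19,"y":24,"z":-1,"gripper":5},{"rx":0,"ry":0,"rz":-8.3,"x":-22,"y":21,"z":-1,"gripper":5},{"rx":0,"ry":0,"rz":-8.3,"x":-25,"y":17,"z":-1,"gripper":5},{"rx":0,"ry":0,"rz":-8.3,"x":-27,"y":13.5,"z":-1,"gripper":5}]'; echo; python3 -m crank '[{"rx":0,"ry":0,"rz":-8.3,"x":-28,"y":9,"z":0,"gripper":5},{"rx":0,"ry":0,"rz":0,"x":0,"y":0,"z":0,"gripper":5},{"rx":0,"ry":0,"rz":0,"x":0,"y":0,"z":0,"gripper":5},{"rx":0,"ry":0,"rz":0,"x":0,"y":0,"z":0,"gripper":5}]'; echo; python3 plan.py 425.5 362.7 -15 178.7; python3 - <<'E'
from h import *
im=grab_frame('side');cv2.imwrite('pics/s10.png',cv2.resize(im[60:240,150:380,::-1],None,fx=3.4,fy=3.4,interpolation=cv2.INTER_CUBIC))
E
```

```text
time_s: 9.95
tool_pos: [0.4288, 0.3341, 0.0488]
tool_rot: [-0.647, 0.763, 0.0, -0.001]
contact_force: [0.4, -0.3, -1.6]
grip_width: 0.207

time_s: 10.35
tool_pos: [0.4254, 0.3613, 0.0494]
tool_rot: [-0.697, 0.717, 0.0, -0.001]
contact_force: [-0.5, -1.3, -0.9]
grip_width: 0.211

jaw heading 178.4
now [425.4 361.3  49.4] w 19.6 F [-0.5 -1.3 -0.9] t 10.3 j [ 0.62  0.55  1.74 -0.    0.85 -2.49]
tool shift [-1.5 -0.1 64.3] rot [ 0.1 -0.1 -0.3] rows 2
[-0.7 -0.1 32.2  0.  -0.  -0.2]
[-0.7 -0.  32.2  0.  -0.  -0.2]
```

View pics/s10.png

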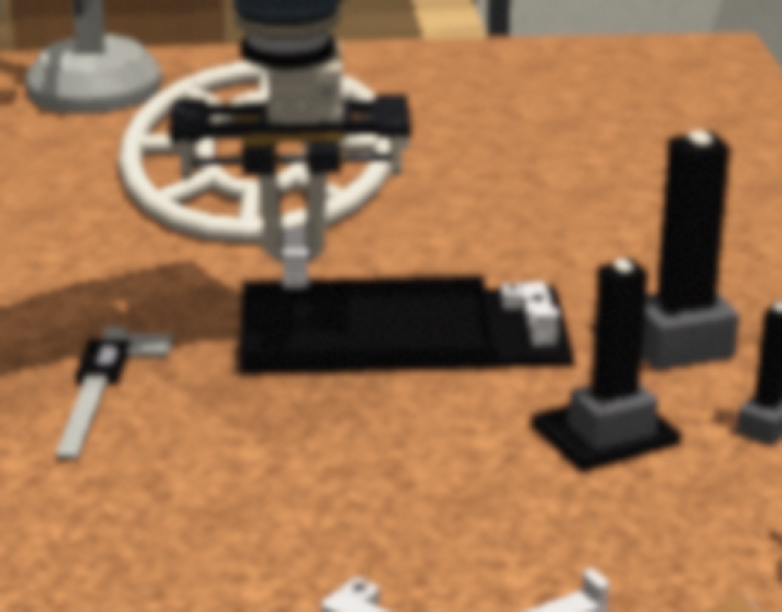

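The picture shows the bracket held over the tray's near-robot end, at (295,260). Lowering.

```bash
python3 -m crank '[{"rx":0,"ry":0,"rz":0,"x":-1,"y":0,"z":25,"gripper":5},{"rx":0,"ry":0,"rz":0,"x":0,"y":0,"z":20,"gripper":5},{"rx":0,"ry":0,"rz":0,"x":0,"y":0,"z":10,"gripper":5},{"rx":0,"ry":0,"rz":0,"x":0,"y":0,"z":4,"gripper":5},{"rx":0,"ry":0,"rz":0,"x":0,"y":0,"z":0,"gripper":5}]'; echo; python3 -m crank '[{"rx":0,"ry":0,"rz":0,"x":0,"y":0,"z":2,"gripper":5},{"rx":0,"ry":0,"rz":0,"x":0,"y":0,"z":2,"gripper":5},{"rx":0,"ry":0,"rz":0,"x":0,"y":0,"z":0,"gripper":5},{"rx":0,"ry":0,"rz":0,"x":0,"y":0,"z":0,"gripper":5}]'
```

```text
time_s: 10.9
tool_pos: [0.4259, 0.3631, -0.0089]
tool_rot: [-0.698, 0.716, 0.0, -0.0]
contact_force: [0.2, -0.2, -0.7]
grip_width: 0.21

time_s: 11.3
tool_pos: [0.4259, 0.3635, -0.0126]
tool_rot: [-0.698, 0.716, -0.0, 0.0]
contact_force: [0.0, -0.4, -0.6]
grip_width: 0.215
```

```bash
python3 -m crank '[{"rx":0,"ry":0,"rz":0,"x":0,"y":0,"z":1,"gripper":5},{"rx":0,"ry":0,"rz":0,"x":0,"y":0,"z":1,"gripper":5},{"rx":0,"ry":0,"rz":0,"x":0,"y":0,"z":0,"gripper":5}]'; echo; python3 -m crank '[{"rx":0,"ry":0,"rz":0,"x":0,"y":0,"z":1,"gripper":5},{"rx":0,"ry":0,"rz":0,"x":0,"y":0,"z":0,"gripper":5}]'
```

```text
time_s: 11.6
tool_pos: [0.4257, 0.3633, -0.015]
tool_rot: [-0.698, 0.716, 0.0, -0.0]
contact_force: [0.2, 0.5, -0.5]
grip_width: 0.21

time_s: 11.8
tool_pos: [0.4258, 0.3634, -0.0158]
tool_rot: [-0.698, 0.716, -0.0, 0.0]
contact_force: [-0.5, -0.7, 0.2]
grip_width: 0.211
```

```bash
python3 -m crank '[{"rx":0,"ry":0,"rz":0,"x":0,"y":0,"z":0,"gripper":40},{"rx":0,"ry":0,"rz":0,"x":0,"y":0,"z":0,"gripper":40},{"rx":0,"ry":0,"rz":0,"x":0,"y":0,"z":0,"gripper":40},{"rx":0,"ry":0,"rz":0,"x":0,"y":0,"z":0,"gripper":40},{"rx":0,"ry":0,"rz":0,"x":0,"y":0,"z":0,"gripper":40}]'; echo; python3 -m crank '[{"rx":0,"ry":0,"rz":0,"x":0,"y":0,"z":-10,"gripper":40},{"rx":0,"ry":0,"rz":0,"x":0,"y":0,"z":-30,"gripper":40},{"rx":0,"ry":0,"rz":0,"x":0,"y":0,"z":-40,"gripper":40},{"rx":0,"ry":0,"rz":0,"x":0,"y":0,"z":-20,"gripper":55},{"rx":0,"ry":0,"rz":0,"x":0,"y":0,"z":0,"gripper":55}]'; echo; python3 - <<'E'
from h import *
im=grab_frame('side');cv2.imwrite('pics/s11.png',cv2.resize(im[90:350,180:400,::-1],None,fx=2.3,fy=2.3,interpolation=cv2.INTER_CUBIC));np.save('side11.npy',im)
E
python3 plan.py 573 -57 60 116.4
```

```text
time_s: 12.3
tool_pos: [0.4258, 0.3634, -0.0159]
tool_rot: [-0.698, 0.716, 0.0, 0.0]
contact_force: [-0.5, -0.1, -0.6]
grip_width: 0.428

time_s: 12.8
tool_pos: [0.4272, 0.3645, 0.0876]
tool_rot: [-0.698, 0.716, -0.0, 0.003]
contact_force: [0.4, 0.5, -0.5]
grip_width: 0.552

jaw heading 178.5
now [426.3 363.8  85.6] w 53.4 F [ 0.3  0.2 -0.8] t 12.8 j [ 0.62  0.5   1.72  0.    0.92 -2.49]
tool shift [ 417.  -157.4   25.2] rot [-0.1  0.2 62.1] rows 10
[ 41.7 -15.7   2.5  -0.    0.    6.2]
[ 39.7 -20.2   2.5  -0.    0.    6.2]
[ 37.3 -24.3   2.5  -0.    0.    6.2]
[ 34.5 -28.2   2.5  -0.    0.    6.2]
[ 31.2 -31.8   2.6  -0.    0.    6.2]
[ 27.6 -35.    2.6  -0.    0.    6.2]
[ 23.6 -37.8   2.6  -0.    0.    6.2]
[ 19.4 -40.1   2.6  -0.    0.    6.2]
[ 15.  -42.    2.6  -0.    0.    6.2]
[ 10.3 -43.4   2.6  -0.    0.    6.2]
```

View pics/s11.png

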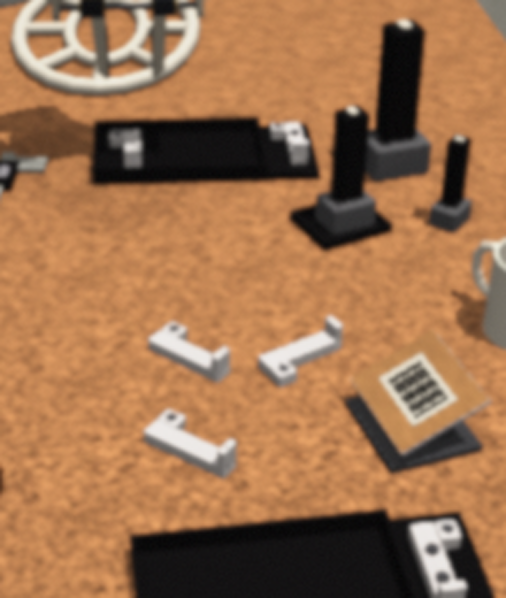

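The picture shows D upright in the left tray at (127,145). A, B and C are unmoved. Now A.

```bash
python3 -m crank '[{"rx":0,"ry":0,"rz":6.2,"x":42,"y":-16,"z":0,"gripper":55},{"rx":0,"ry":0,"rz":6.2,"x":40,"y":-20,"z":0,"gripper":55},{"rx":0,"ry":0,"rz":6.2,"x":37,"y":-24,"z":0,"gripper":55},{"rx":0,"ry":0,"rz":6.2,"x":34.5,"y":-28,"z":0,"gripper":55},{"rx":0,"ry":0,"rz":6.2,"x":31,"y":-32,"z":0,"gripper":55}]'; echo; python3 -m crank '[{"rx":0,"ry":0,"rz":6.2,"x":27.6,"y":-35,"z":0,"gripper":55},{"rx":0,"ry":0,"rz":6.2,"x":23.6,"y":-38,"z":0,"gripper":55},{"rx":0,"ry":0,"rz":6.2,"x":19.4,"y":-40,"z":0,"gripper":55},{"rx":0,"ry":0,"rz":6.2,"x":15,"y":-42,"z":0,"gripper":55},{"rx":0,"ry":0,"rz":6.2,"x":10,"y":-43,"z":0,"gripper":55}]'; echo; python3 -m crank '[{"rx":0,"ry":0,"rz":0,"x":0,"y":0,"z":0,"gripper":55},{"rx":0,"ry":0,"rz":0,"x":0,"y":0,"z":0,"gripper":55},{"rx":0,"ry":0,"rz":0,"x":0,"y":0,"z":0,"gripper":55}]'; echo; python3 plan.py 573 -57 20 116.4
python3 - <<'E'
from h import *
im=grab_frame('side');np.save('side12.npy',im)
crop(im,311,235,40,'pics/s12.png',7)
o=np.load('side0.npy')
for n,i in(('old',o),('new',im)):print(n,fit(brk(1),[.573,-.057,np.radians(-153.6)],{'side':i},z=.007,r=25,cams=('side',)))
E
```

```text
time_s: 13.35
tool_pos: [0.4985, 0.1512, 0.083]
tool_rot: [-0.479, 0.878, 0.0, -0.001]
contact_force: [0.2, 1.3, 0.0]
grip_width: 0.587

time_s: 13.85
tool_pos: [0.5723, -0.0586, 0.0828]
tool_rot: [-0.227, 0.974, 0.0, -0.001]
contact_force: [0.7, -0.3, -0.3]
grip_width: 0.595

time_s: 14.15
tool_pos: [0.5719, -0.056, 0.0833]
tool_rot: [-0.23, 0.973, 0.0, -0.001]
contact_force: [-0.1, 0.1, -0.1]
grip_width: 0.586

jaw heading 116.6
now [571.9 -56.   83.3] w 54.5 F [-0.1  0.1 -0.1] t 14.2 j [-0.18  0.53  1.68  0.    0.94 -2.21]
tool shift [-0.6 -1.5 63.3] rot [ 0.1 -0.1  0.2] rows 2
[-0.3 -0.7 31.6  0.  -0.   0.1]
[-0.3 -0.7 31.6  0.  -0.   0.1]
old (array([ 0.5746, -0.0557, -2.681 ]), np.float64(15.138710251080568))
new (array([ 0.5743, -0.056 , -2.6743]), np.float64(14.516959232505679))
```

View pics/s12.png

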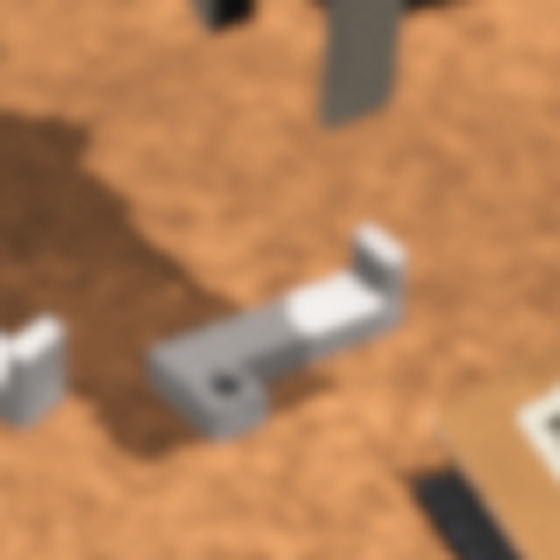

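```bash
python3 -m crank '[{"rx":0,"ry":0,"rz":0,"x":-0.5,"y":-1,"z":30,"gripper":55},{"rx":0,"ry":0,"rz":0,"x":0,"y":0,"z":30,"gripper":55},{"rx":0,"ry":0,"rz":0,"x":0,"y":0,"z":20,"gripper":55},{"rx":0,"ry":0,"rz":0,"x":0,"y":0,"z":10,"gripper":55},{"rx":0,"ry":0,"rz":0,"x":0,"y":0,"z":0,"gripper":55}]'; echo; python3 -m crank '[{"rx":0,"ry":0,"rz":0,"x":0,"y":0,"z":0,"gripper":55},{"rx":0,"ry":0,"rz":0,"x":0,"y":0,"z":0,"gripper":55}]'; echo; python3 plan.py 573 -57 -20 116.4
```

```text
time_s: 14.7
tool_pos: [0.5729, -0.0567, -0.0068]
tool_rot: [-0.23, 0.973, 0.0, -0.001]
contact_force: [1.0, 1.1, 0.3]
grip_width: 0.596

time_s: 14.9
tool_pos: [0.5744, -0.0575, -0.0047]
tool_rot: [-0.23, 0.973, -0.0, 0.001]
contact_force: [0.4, -0.5, 0.1]
grip_width: 0.591

jaw heading 116.5
now [574.4 -57.5  -4.7] w 54.9 F [ 0.4 -0.5  0.1] t 14.9 j [-0.18  0.67  1.71 -0.    0.76 -2.21]
tool shift [ 1.1  1.1 15.3] rot [-0.1  0.1  0.1] rows 1
[ 1.1  1.1 15.3 -0.1  0.1  0.1]
```

```bash
python3 -m crank '[{"rx":0,"ry":0,"rz":0,"x":0.5,"y":0.5,"z":7,"gripper":55},{"rx":0,"ry":0,"rz":0,"x":0,"y":0,"z":4,"gripper":55},{"rx":0,"ry":0,"rz":0,"x":0,"y":0,"z":2,"gripper":55},{"rx":0,"ry":0,"rz":0,"x":0,"y":0,"z":0,"gripper":55},{"rx":0,"ry":0,"rz":0,"x":0,"y":0,"z":0,"gripper":55}]'; echo; python3 -m crank '[{"rx":0,"ry":0,"rz":0,"x":0,"y":0,"z":0,"gripper":5},{"rx":0,"ry":0,"rz":0,"x":0,"y":0,"z":0,"gripper":5},{"rx":0,"ry":0,"rz":0,"x":0,"y":0,"z":0,"gripper":5},{"rx":0,"ry":0,"rz":0,"x":0,"y":0,"z":0,"gripper":5},{"rx":0,"ry":0,"rz":0,"x":0,"y":0,"z":0,"gripper":5}]'; echo; python3 -m crank '[{"rx":0,"ry":0,"rz":0,"x":0,"y":0,"z":0,"gripper":5},{"rx":0,"ry":0,"rz":0,"x":0,"y":0,"z":0,"gripper":5},{"rx":0,"ry":0,"rz":0,"x":0,"y":0,"z":0,"gripper":5}]'
```

```text
time_s: 15.4
tool_pos: [0.573, -0.0573, -0.0189]
tool_rot: [-0.229, 0.973, 0.0, -0.0]
contact_force: [0.5, -0.9, -0.2]
grip_width: 0.596

time_s: 15.9
tool_pos: [0.5731, -0.0573, -0.0188]
tool_rot: [-0.229, 0.973, -0.0, 0.0]
contact_force: [-0.2, -0.1, -0.1]
grip_width: 0.208

time_s: 16.2
tool_pos: [0.573, -0.0573, -0.0188]
tool_rot: [-0.229, 0.973, 0.0, -0.0]
contact_force: [-0.4, 0.1, 0.5]
grip_width: 0.208
```

```bash
python3 -m crank '[{"rx":0,"ry":0,"rz":0,"x":0,"y":0,"z":-10,"gripper":5},{"rx":0,"ry":0,"rz":0,"x":0,"y":0,"z":-35,"gripper":5},{"rx":0,"ry":0,"rz":0,"x":0,"y":0,"z":-40,"gripper":5},{"rx":0,"ry":0,"rz":0,"x":0,"y":0,"z":-30,"gripper":5},{"rx":0,"ry":0,"rz":0,"x":0,"y":0,"z":0,"gripper":5}]'; echo;  python3 -m crank '[{"rx":0,"ry":0,"rz":0,"x":0,"y":0,"z":0,"gripper":5},{"rx":0,"ry":0,"rz":0,"x":0,"y":0,"z":0,"gripper":5}]'; echo; python3 plan.py 535.5 360.3 95 178.7
```

```text
time_s: 16.7
tool_pos: [0.5753, -0.0577, 0.1009]
tool_rot: [-0.229, 0.973, -0.001, 0.003]
contact_force: [0.2, -0.7, -0.6]
grip_width: 0.208

time_s: 16.9
tool_pos: [0.5722, -0.0572, 0.0951]
tool_rot: [-0.229, 0.973, 0.0, -0.001]
contact_force: [-0.0, 0.4, -1.0]
grip_width: 0.209

jaw heading 116.5
now [572.2 -57.2  95.1] w 19.5 F [-0.   0.4 -1. ] t 16.9 j [-0.18  0.51  1.67 -0.    0.96 -2.21]
tool shift [-153.5  390.     0.3] rot [  0.1  -0.  -62.2] rows 9
[-17.1  43.3   0.    0.   -0.   -6.9]
[-22.1  41.    0.    0.   -0.   -6.9]
[-26.9  38.    0.    0.   -0.   -6.9]
[-31.3  34.5   0.    0.   -0.   -6.9]
[-35.2  30.5   0.    0.   -0.   -6.9]
[-38.6  26.    0.    0.   -0.   -6.9]
[-41.5  21.2   0.    0.   -0.   -6.9]
[-43.7  16.    0.    0.   -0.   -6.9]
[-45.3  10.7   0.    0.   -0.   -6.9]
```

```bash
python3 -m crank '[{"rx":0,"ry":0,"rz":-6.9,"x":-17,"y":43,"z":0,"gripper":5},{"rx":0,"ry":0,"rz":-6.9,"x":-22,"y":41,"z":0,"gripper":5},{"rx":0,"ry":0,"rz":-6.9,"x":-27,"y":38,"z":0,"gripper":5},{"rx":0,"ry":0,"rz":-6.9,"x":-31,"y":34.5,"z":0,"gripper":5},{"rx":0,"ry":0,"rz":-6.9,"x":-35,"y":30.5,"z":0,"gripper":5}]'; echo; python3 -m crank '[{"rx":0,"ry":0,"rz":-6.9,"x":-38.5,"y":26,"z":0,"gripper":5},{"rx":0,"ry":0,"rz":-6.9,"x":-41.5,"y":21,"z":0,"gripper":5},{"rx":0,"ry":0,"rz":-6.9,"x":-43.5,"y":16,"z":0,"gripper":5},{"rx":0,"ry":0,"rz":-6.9,"x":-45,"y":10.7,"z":0,"gripper":5},{"rx":0,"ry":0,"rz":0,"x":0,"y":0,"z":0,"gripper":5}]'; echo; python3 -m crank '[{"rx":0,"ry":0,"rz":0,"x":0,"y":0,"z":0,"gripper":5},{"rx":0,"ry":0,"rz":0,"x":0,"y":0,"z":0,"gripper":5},{"rx":0,"ry":0,"rz":0,"x":0,"y":0,"z":0,"gripper":5}]'; echo; python3 plan.py 535.5 360.3 -14 178.7;python3 - <<'E'
from h import *
im=grab_frame('side');cv2.imwrite('pics/s13.png',cv2.resize(im[60:240,150:380,::-1],None,fx=3.4,fy=3.4,interpolation=cv2.INTER_CUBIC))
E
```

```text
time_s: 17.4
tool_pos: [0.5512, 0.1756, 0.0948]
tool_rot: [-0.51, 0.86, 0.0, -0.001]
contact_force: [1.1, 1.0, 0.1]
grip_width: 0.209

time_s: 17.9
tool_pos: [0.5344, 0.3632, 0.0944]
tool_rot: [-0.701, 0.713, 0.001, -0.001]
contact_force: [0.1, -0.9, -1.4]
grip_width: 0.216

time_s: 18.2
tool_pos: [0.5364, 0.3575, 0.0958]
tool_rot: [-0.698, 0.716, 0.0, -0.0]
contact_force: [0.6, -0.1, 0.2]
grip_width: 0.208

jaw heading 178.5
now [536.4 357.5  95.8] w 19.3 F [ 0.6 -0.1  0.2] t 18.2 j [ 0.52  0.62  1.47 -0.    1.05 -2.6 ]
tool shift [ -2.9   0.9 109.8] rot [ 0.  -0.  -0.2] rows 3
[-1.   0.3 36.6  0.  -0.  -0.1]
[-1.   0.3 36.6  0.  -0.  -0.1]
[-0.9  0.3 36.6  0.  -0.  -0.1]
```

View pics/s13.png

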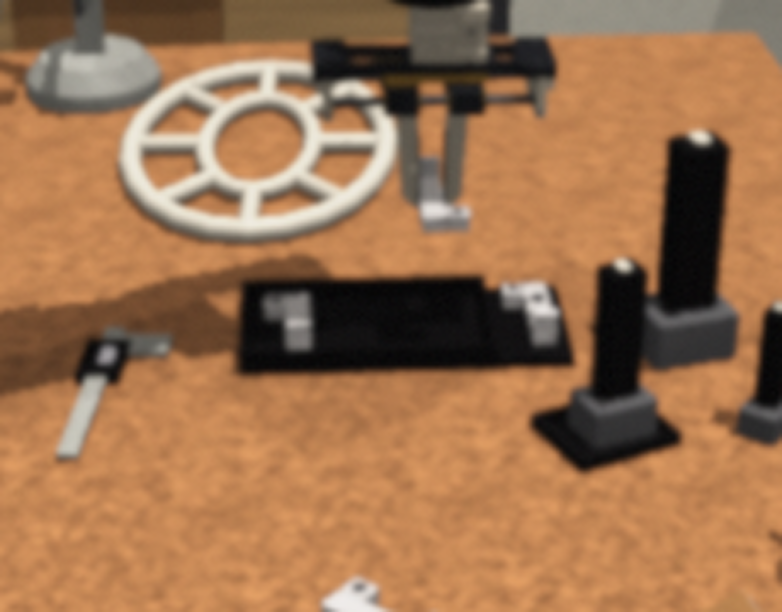

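The picture shows A held over the far part of the left tray, at (440,200), with D in place at (290,315). Lowering.

```bash
python3 -m crank '[{"rx":0,"ry":0,"rz":0,"x":-2,"y":1,"z":30,"gripper":5},{"rx":0,"ry":0,"rz":0,"x":0,"y":0,"z":30,"gripper":5},{"rx":0,"ry":0,"rz":0,"x":0,"y":0,"z":25,"gripper":5},{"rx":0,"ry":0,"rz":0,"x":0,"y":0,"z":12,"gripper":5},{"rx":0,"ry":0,"rz":0,"x":0,"y":0,"z":5,"gripper":5}]'; echo; python3 -m crank '[{"rx":0,"ry":0,"rz":0,"x":0,"y":0,"z":0,"gripper":5},{"rx":0,"ry":0,"rz":0,"x":0,"y":0,"z":0,"gripper":5},{"rx":0,"ry":0,"rz":0,"x":0,"y":0,"z":0,"gripper":5}]'; echo;python3 -m crank '[{"rx":0,"ry":0,"rz":0,"x":0,"y":0,"z":2,"gripper":5},{"rx":0,"ry":0,"rz":0,"x":0,"y":0,"z":2,"gripper":5},{"rx":0,"ry":0,"rz":0,"x":0,"y":0,"z":0,"gripper":5},{"rx":0,"ry":0,"rz":0,"x":0,"y":0,"z":0,"gripper":5}]'
```

```text
time_s: 18.75
tool_pos: [0.5351, 0.3601, -0.0068]
tool_rot: [-0.698, 0.716, 0.0, -0.001]
contact_force: [0.3, 0.1, -0.9]
grip_width: 0.213

time_s: 19.05
tool_pos: [0.536, 0.3611, -0.0047]
tool_rot: [-0.698, 0.716, -0.0, 0.001]
contact_force: [-0.2, -0.3, -1.0]
grip_width: 0.208

time_s: 19.45
tool_pos: [0.5352, 0.3608, -0.0099]
tool_rot: [-0.699, 0.716, 0.0, -0.0]
contact_force: [-0.2, 0.6, -0.1]
grip_width: 0.212
```

```bash
python3 -m crank '[{"rx":0,"ry":0,"rz":0,"x":0,"y":0,"z":2,"gripper":5},{"rx":0,"ry":0,"rz":0,"x":0,"y":0,"z":2,"gripper":5},{"rx":0,"ry":0,"rz":0,"x":0,"y":0,"z":0.5,"gripper":5},{"rx":0,"ry":0,"rz":0,"x":0,"y":0,"z":0,"gripper":5}]'; echo;python3 -m crank '[{"rx":0,"ry":0,"rz":0,"x":0,"y":0,"z":0,"gripper":40},{"rx":0,"ry":0,"rz":0,"x":0,"y":0,"z":0,"gripper":40},{"rx":0,"ry":0,"rz":0,"x":0,"y":0,"z":0,"gripper":40},{"rx":0,"ry":0,"rz":0,"x":0,"y":0,"z":0,"gripper":40},{"rx":0,"ry":0,"rz":0,"x":0,"y":0,"z":0,"gripper":40}]'; echo; python3 -m crank '[{"rx":0,"ry":0,"rz":0,"x":0,"y":0,"z":-10,"gripper":40},{"rx":0,"ry":0,"rz":0,"x":0,"y":0,"z":-30,"gripper":40},{"rx":0,"ry":0,"rz":0,"x":0,"y":0,"z":-40,"gripper":40},{"rx":0,"ry":0,"rz":0,"x":0,"y":0,"z":-30,"gripper":55},{"rx":0,"ry":0,"rz":0,"x":0,"y":0,"z":0,"gripper":55}]'; echo; python3 - <<'E'
from h import *
im=grab_frame('side');cv2.imwrite('pics/s14.png',cv2.resize(im[90:350,180:400,::-1],None,fx=2.3,fy=2.3,interpolation=cv2.INTER_CUBIC));np.save('side14.npy',im)
E
python3 plan.py 464 -52.4 90 46.7
```

```text
time_s: 19.85
tool_pos: [0.5352, 0.3608, -0.0146]
tool_rot: [-0.699, 0.716, 0.0, -0.0]
contact_force: [-0.1, -0.6, -0.7]
grip_width: 0.203

time_s: 20.35
tool_pos: [0.5353, 0.3609, -0.0143]
tool_rot: [-0.699, 0.716, -0.0, 0.0]
contact_force: [0.1, 0.5, 0.3]
grip_width: 0.428

time_s: 20.85
tool_pos: [0.5375, 0.3621, 0.1011]
tool_rot: [-0.699, 0.716, -0.001, 0.004]
contact_force: [0.2, 1.2, 0.0]
grip_width: 0.553

jaw heading 178.6
now [536.4 361.5  98.4] w 53.5 F [ 0.6  0.1 -0.2] t 20.9 j [ 0.52  0.62  1.47 -0.    1.05 -2.6 ]
tool shift [415.5  62.4   7.2] rot [ -0.3   0.  -48.1] rows 9
[46.2  6.9  0.8 -0.   0.  -5.3]
[45.3 11.2  0.8 -0.   0.  -5.3]
[44.1 15.4  0.8 -0.   0.  -5.3]
[42.5 19.4  0.8 -0.   0.  -5.3]
[40.5 23.3  0.8 -0.   0.  -5.3]
[38.1 26.9  0.9 -0.   0.  -5.3]
[35.5 30.4  0.9 -0.   0.  -5.3]
[32.5 33.5  0.9 -0.   0.  -5.3]
[29.2 36.4  0.9 -0.   0.  -5.3]
```

View pics/s14.png

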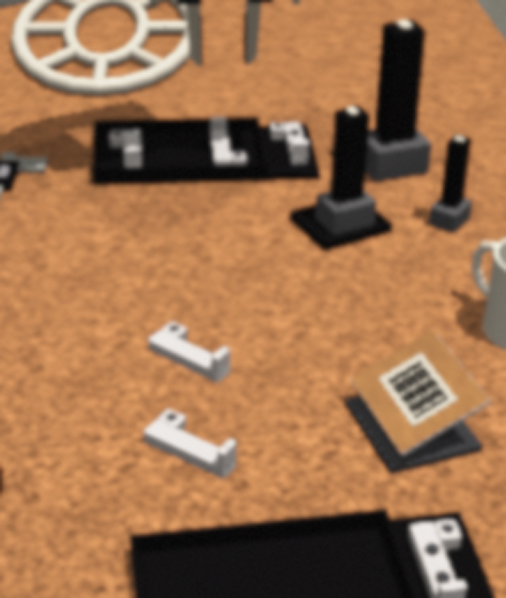

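```bash
python3 plan.py 464 -52.4 90 46.7 1
```

```text
jaw heading 178.6
now [536.4 361.5  98.4] w 53.5 F [ 0.6  0.1 -0.2] t 20.9 j [ 0.52  0.62  1.47 -0.    1.05 -2.6 ]
tool shift [415.5  62.4   7.2] rot [  0.    0.3 131.9] rows 16
[26.   3.9  0.4  0.   0.   8.2]
[26.3  0.1  0.5  0.   0.   8.2]
[26.  -3.6  0.5  0.   0.   8.2]
[25.2 -7.3  0.5  0.   0.   8.2]
[ 23.9 -10.9   0.5   0.    0.    8.2]
[ 22.1 -14.2   0.5   0.    0.    8.2]
[ 19.8 -17.2   0.5   0.    0.    8.2]
[ 17.2 -19.9   0.5   0.    0.    8.2]
[ 14.1 -22.1   0.5   0.    0.    8.2]
[ 10.8 -23.9   0.5   0.    0.    8.2]
[  7.3 -25.2   0.5   0.    0.    8.2]
[  3.6 -26.    0.5   0.    0.    8.2]
[ -0.2 -26.3   0.5   0.    0.    8.2]
[ -3.9 -26.    0.5   0.    0.    8.2]
[ -7.6 -25.1   0.5   0.    0.    8.2]
[-11.2 -23.8   0.5   0.    0.    8.2]
```

```bash
python3 -m crank '[{"rx":0,"ry":0,"rz":8.2,"x":26,"y":4,"z":0,"gripper":55},{"rx":0,"ry":0,"rz":8.2,"x":26,"y":0,"z":0,"gripper":55},{"rx":0,"ry":0,"rz":8.2,"x":26,"y":-3.6,"z":0,"gripper":55},{"rx":0,"ry":0,"rz":8.2,"x":25,"y":-7,"z":0,"gripper":55},{"rx":0,"ry":0,"rz":8.2,"x":24,"y":-11,"z":0,"gripper":55}]' >/dev/null; python3 -m crank '[{"rx":0,"ry":0,"rz":8.2,"x":22,"y":-14,"z":0,"gripper":55},{"rx":0,"ry":0,"rz":8.2,"x":20,"y":-17,"z":0,"gripper":55},{"rx":0,"ry":0,"rz":8.2,"x":17,"y":-20,"z":0,"gripper":55},{"rx":0,"ry":0,"rz":8.2,"x":14,"y":-22,"z":0,"gripper":55},{"rx":0,"ry":0,"rz":8.2,"x":11,"y":-24,"z":0,"gripper":55}]' >/dev/null; python3 -m crank '[{"rx":0,"ry":0,"rz":8.2,"x":7,"y":-25,"z":0,"gripper":55},{"rx":0,"ry":0,"rz":8.2,"x":3.6,"y":-26,"z":0,"gripper":55},{"rx":0,"ry":0,"rz":8.2,"x":0,"y":-26,"z":0,"gripper":55},{"rx":0,"ry":0,"rz":8.2,"x":-4,"y":-26,"z":0,"gripper":55},{"rx":0,"ry":0,"rz":8.2,"x":-7.6,"y":-25,"z":0,"gripper":55}]'; echo; python3 -m crank '[{"rx":0,"ry":0,"rz":8.2,"x":-11,"y":-24,"z":0,"gripper":55},{"rx":0,"ry":0,"rz":0,"x":0,"y":0,"z":0,"gripper":55},{"rx":0,"ry":0,"rz":0,"x":0,"y":0,"z":0,"gripper":55},{"rx":0,"ry":0,"rz":0,"x":0,"y":0,"z":0,"gripper":55}]'; echo;python3 plan.py 464 -52.4 10 46.7
python3 - <<'E'
from h import *
im=grab_frame('side');np.save('side15.npy',im)
o=np.load('side0.npy')
for n,i in(('old',o),('new',im)):
  for p in([.464,-.0524,np.radians(137)],[.456,-.186,np.radians(140)]):print(n,fit(brk(-1),p,{'side':i},z=.007,r=25,cams=('side',)))
E
```

```text
time_s: 22.4
tool_pos: [0.4685, -0.0271, 0.0949]
tool_rot: [0.298, 0.954, -0.0, -0.001]
contact_force: [-1.1, -0.6, 0.1]
grip_width: 0.596

time_s: 22.8
tool_pos: [0.4648, -0.0515, 0.0953]
tool_rot: [0.362, 0.932, -0.0, -0.0]
contact_force: [0.5, -0.5, -0.1]
grip_width: 0.592

jaw heading 47.6
now [464.8 -51.5  95.3] w 55.1 F [ 0.5 -0.5 -0.1] t 22.8 j [-0.21  0.34  1.95  0.    0.85 -1.04]
tool shift [-0.1 -1.2 85.3] rot [-0.  -0.   0.9] rows 2
[-0.  -0.6 42.7 -0.  -0.   0.4]
[-0.  -0.6 42.7 -0.  -0.   0.4]
old (array([ 0.4666, -0.0507,  2.3783]), np.float64(18.525296369993796))
old (array([ 0.4575, -0.1846,  2.453 ]), np.float64(18.033721015777))
new (array([ 0.4661, -0.0508,  2.3906]), np.float64(16.190225217091868))
new (array([ 0.4575, -0.1847,  2.4512]), np.float64(16.26837256885848))
```

```bash
python3 -m crank '[{"rx":0,"ry":0,"rz":0.7,"x":0,"y":-1,"z":35,"gripper":55},{"rx":0,"ry":0,"rz":0,"x":0,"y":0,"z":35,"gripper":55},{"rx":0,"ry":0,"rz":0,"x":0,"y":0,"z":20,"gripper":55},{"rx":0,"ry":0,"rz":0,"x":0,"y":0,"z":10,"gripper":55},{"rx":0,"ry":0,"rz":0,"x":0,"y":0,"z":0,"gripper":55}]' >/dev/null; python3 -m crank '[{"rx":0,"ry":0,"rz":0,"x":0,"y":0,"z":0,"gripper":55},{"rx":0,"ry":0,"rz":0,"x":0,"y":0,"z":0,"gripper":55}]'; echo; python3 plan.py 464 -52.4 -19.5 46.7
```

```text
time_s: 23.55
tool_pos: [0.4651, -0.053, -0.0033]
tool_rot: [0.369, 0.93, 0.0, 0.001]
contact_force: [0.2, 0.1, 0.1]
grip_width: 0.594

jaw heading 46.7
now [465.1 -53.   -3.3] w 55.3 F [0.2 0.1 0.1] t 23.6 j [-0.21  0.53  2.   -0.    0.62 -1.03]
tool shift [ 1.2 -0.3 16.1] rot [0.1 0.1 0. ] rows 1
[ 1.2 -0.3 16.1  0.1  0.1  0. ]
```

```bash
python3 -m crank '[{"rx":0,"ry":0,"rz":0,"x":0,"y":0,"z":7,"gripper":55},{"rx":0,"ry":0,"rz":0,"x":0,"y":0,"z":4,"gripper":55},{"rx":0,"ry":0,"rz":0,"x":0,"y":0,"z":2,"gripper":55},{"rx":0,"ry":0,"rz":0,"x":0,"y":0,"z":0,"gripper":55},{"rx":0,"ry":0,"rz":0,"x":0,"y":0,"z":0,"gripper":55}]'
```

```text
time_s: 24.05
tool_pos: [0.4643, -0.053, -0.0174]
tool_rot: [0.369, 0.929, -0.0, -0.0]
contact_force: [-1.1, -0.5, -0.6]
grip_width: 0.594
```

```bash
python3 -m crank '[{"rx":0,"ry":0,"rz":0,"x":0,"y":0,"z":2,"gripper":55},{"rx":0,"ry":0,"rz":0,"x":0,"y":0,"z":0,"gripper":5},{"rx":0,"ry":0,"rz":0,"x":0,"y":0,"z":0,"gripper":5},{"rx":0,"ry":0,"rz":0,"x":0,"y":0,"z":0,"gripper":5},{"rx":0,"ry":0,"rz":0,"x":0,"y":0,"z":0,"gripper":5}]'; echo; python3 -m crank '[{"rx":0,"ry":0,"rz":0,"x":0,"y":0,"z":0,"gripper":5},{"rx":0,"ry":0,"rz":0,"x":0,"y":0,"z":0,"gripper":5},{"rx":0,"ry":0,"rz":0,"x":0,"y":0,"z":0,"gripper":5},{"rx":0,"ry":0,"rz":0,"x":0,"y":0,"z":0,"gripper":5}]';echo;  python3 -m crank '[{"rx":0,"ry":0,"rz":0,"x":0,"y":0,"z":-10,"gripper":5},{"rx":0,"ry":0,"rz":0,"x":0,"y":0,"z":-35,"gripper":5},{"rx":0,"ry":0,"rz":0,"x":0,"y":0,"z":-40,"gripper":5},{"rx":0,"ry":0,"rz":0,"x":0,"y":0,"z":-15,"gripper":5},{"rx":0,"ry":0,"rz":0,"x":0,"y":0,"z":0,"gripper":5}]'; echo;  python3 -m crank '[{"rx":0,"ry":0,"rz":0,"x":0,"y":0,"z":0,"gripper":5},{"rx":0,"ry":0,"rz":0,"x":0,"y":0,"z":0,"gripper":5}]'; echo; python3 plan.py 452 -362.4 82 2.5
```

```text
time_s: 24.55
tool_pos: [0.4643, -0.053, -0.0193]
tool_rot: [0.369, 0.93, 0.0, 0.0]
contact_force: [0.1, 0.6, -0.0]
grip_width: 0.299

time_s: 24.95
tool_pos: [0.4644, -0.053, -0.0193]
tool_rot: [0.369, 0.93, 0.0, 0.0]
contact_force: [0.4, 0.7, 0.2]
grip_width: 0.205

time_s: 25.45
tool_pos: [0.4656, -0.0532, 0.0831]
tool_rot: [0.369, 0.93, 0.0, 0.002]
contact_force: [0.0, -0.7, -1.4]
grip_width: 0.21

time_s: 25.65
tool_pos: [0.4635, -0.0528, 0.0796]
tool_rot: [0.369, 0.93, -0.0, -0.001]
contact_force: [0.7, -0.9, -1.1]
grip_width: 0.215

jaw heading 46.7
now [463.5 -52.8  79.6] w 20.0 F [ 0.7 -0.9 -1.1] t 25.6 j [-0.21  0.37  1.96 -0.    0.81 -1.03]
tool shift [-203.9 -233.3   -2.5] rot [-0.1 -0.1 44.2] rows 7
[-29.1 -33.3  -0.4  -0.   -0.    6.3]
[-32.6 -29.9  -0.4  -0.   -0.    6.3]
[-35.7 -26.1  -0.4  -0.   -0.    6.3]
[-38.4 -22.1  -0.4  -0.   -0.    6.3]
[-40.6 -17.7  -0.4  -0.   -0.    6.3]
[-42.3 -13.1  -0.4  -0.   -0.    6.3]
[-43.5  -8.4  -0.3  -0.   -0.    6.3]
```

```bash
python3 -m crank '[{"rx":0,"ry":0,"rz":6.3,"x":-29,"y":-33,"z":0,"gripper":5},{"rx":0,"ry":0,"rz":6.3,"x":-32.6,"y":-30,"z":0,"gripper":5},{"rx":0,"ry":0,"rz":6.3,"x":-35.7,"y":-26,"z":0,"gripper":5},{"rx":0,"ry":0,"rz":6.3,"x":-38.4,"y":-22,"z":0,"gripper":5},{"rx":0,"ry":0,"rz":6.3,"x":-40.6,"y":-17.7,"z":0,"gripper":5}]' >/dev/null; python3 -m crank '[{"rx":0,"ry":0,"rz":6.3,"x":-42,"y":-13,"z":0,"gripper":5},{"rx":0,"ry":0,"rz":6.3,"x":-43.5,"y":-8.4,"z":0,"gripper":5},{"rx":0,"ry":0,"rz":0,"x":0,"y":0,"z":0,"gripper":5},{"rx":0,"ry":0,"rz":0,"x":0,"y":0,"z":0,"gripper":5},{"rx":0,"ry":0,"rz":0,"x":0,"y":0,"z":0,"gripper":5}]'; echo; python3 plan.py 452 -362.4 -14 2.5;python3 - <<'E'
from h import *
im=grab_frame('side');cv2.imwrite('pics/s16.png',cv2.resize(im[220:400,180:420,::-1],None,fx=3.3,fy=3.3,interpolation=cv2.INTER_CUBIC))
E
```

```text
time_s: 26.65
tool_pos: [0.453, -0.3607, 0.0797]
tool_rot: [0.69, 0.724, 0.0, -0.001]
contact_force: [-0.4, 0.3, 0.2]
grip_width: 0.215

jaw heading 2.7
now [ 453.  -360.7   79.7] w 20.0 F [-0.4  0.3  0.2] t 26.6 j [-0.75  0.54  1.67  0.    0.93 -0.8 ]
tool shift [-1.8 -1.  93.7] rot [-0.1 -0.1  0.2] rows 2
[-0.9 -0.5 46.8 -0.  -0.   0.1]
[-0.9 -0.5 46.8 -0.  -0.   0.1]
```

View pics/s16.png

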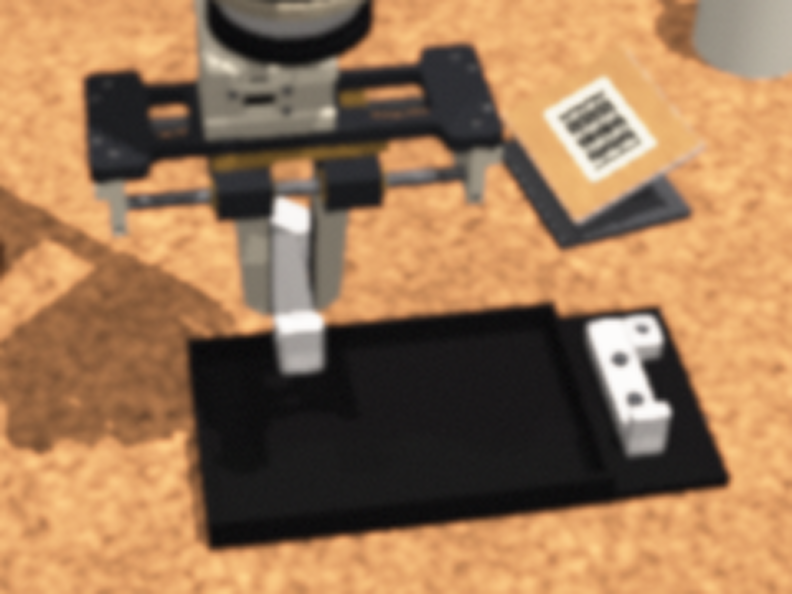

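The picture shows B held level over the near end of the right tray, at (298,290). Lowering.

```bash
python3 -m crank '[{"rx":0,"ry":0,"rz":0,"x":-1,"y":-1,"z":30,"gripper":5},{"rx":0,"ry":0,"rz":0,"x":0,"y":0,"z":28,"gripper":5},{"rx":0,"ry":0,"rz":0,"x":0,"y":0,"z":18,"gripper":5},{"rx":0,"ry":0,"rz":0,"x":0,"y":0,"z":8,"gripper":5},{"rx":0,"ry":0,"rz":0,"x":0,"y":0,"z":4,"gripper":5}]' >/dev/null; python3 -m crank '[{"rx":0,"ry":0,"rz":0,"x":0,"y":0,"z":0,"gripper":5},{"rx":0,"ry":0,"rz":0,"x":0,"y":0,"z":0,"gripper":5},{"rx":0,"ry":0,"rz":0,"x":0,"y":0,"z":0,"gripper":5}]'
```

```text
time_s: 27.5
tool_pos: [0.4529, -0.3633, -0.0065]
tool_rot: [0.691, 0.723, 0.0, 0.001]
contact_force: [-1.1, 0.3, -1.1]
grip_width: 0.209
```

```bash
python3 -m crank '[{"rx":0,"ry":0,"rz":0,"x":0,"y":0,"z":2,"gripper":5},{"rx":0,"ry":0,"rz":0,"x":0,"y":0,"z":2,"gripper":5},{"rx":0,"ry":0,"rz":0,"x":0,"y":0,"z":2,"gripper":5},{"rx":0,"ry":0,"rz":0,"x":0,"y":0,"z":0,"gripper":5},{"rx":0,"ry":0,"rz":0,"x":0,"y":0,"z":0,"gripper":5}]'; echo; python3 -m crank '[{"rx":0,"ry":0,"rz":0,"x":0,"y":0,"z":1.5,"gripper":5},{"rx":0,"ry":0,"rz":0,"x":0,"y":0,"z":0,"gripper":5},{"rx":0,"ry":0,"rz":0,"x":0,"y":0,"z":0,"gripper":5}]'
```

```text
time_s: 28.0
tool_pos: [0.4524, -0.363, -0.0135]
tool_rot: [0.691, 0.723, -0.0, -0.0]
contact_force: [0.2, 0.2, -1.6]
grip_width: 0.212

time_s: 28.3
tool_pos: [0.4524, -0.363, -0.0149]
tool_rot: [0.691, 0.723, -0.0, -0.0]
contact_force: [0.9, -0.9, -1.1]
grip_width: 0.213
```

```bash
python3 -m crank '[{"rx":0,"ry":0,"rz":0,"x":0,"y":0,"z":0,"gripper":40},{"rx":0,"ry":0,"rz":0,"x":0,"y":0,"z":0,"gripper":40},{"rx":0,"ry":0,"rz":0,"x":0,"y":0,"z":0,"gripper":40},{"rx":0,"ry":0,"rz":0,"x":0,"y":0,"z":0,"gripper":40},{"rx":0,"ry":0,"rz":0,"x":0,"y":0,"z":0,"gripper":40}]'; echo; python3 -m crank '[{"rx":0,"ry":0,"rz":0,"x":0,"y":0,"z":-10,"gripper":40},{"rx":0,"ry":0,"rz":0,"x":0,"y":0,"z":-30,"gripper":40},{"rx":0,"ry":0,"rz":0,"x":0,"y":0,"z":-40,"gripper":40},{"rx":0,"ry":0,"rz":0,"x":0,"y":0,"z":-15,"gripper":55},{"rx":0,"ry":0,"rz":0,"x":0,"y":0,"z":0,"gripper":55}]'; echo; python3 plan.py 455.8 -186 80 50.3
```

```text
time_s: 28.8
tool_pos: [0.4525, -0.3631, -0.0148]
tool_rot: [0.691, 0.723, -0.0, 0.0]
contact_force: [0.2, -0.3, 0.4]
grip_width: 0.431

time_s: 29.3
tool_pos: [0.4534, -0.3639, 0.0826]
tool_rot: [0.691, 0.723, 0.0, 0.002]
contact_force: [1.6, 0.1, 0.3]
grip_width: 0.554

jaw heading 2.6
now [ 453.4 -363.9   82.6] w 51.5 F [1.6 0.1 0.3] t 29.3 j [-0.76  0.54  1.67 -0.    0.93 -0.8 ]
tool shift [177.7  10.5   2.1] rot [  0.1   0.2 -47.7] rows 6
[29.6  1.7  0.3  0.   0.  -7.9]
[29.1  5.8  0.4  0.   0.  -7.9]
[28.   9.8  0.4  0.   0.  -7.9]
[26.4 13.6  0.4  0.   0.  -7.9]
[24.2 17.1  0.4  0.   0.  -7.9]
[21.7 20.3  0.4  0.   0.  -7.9]
```

```bash
python3 -m crank '[{"rx":0,"ry":0,"rz":-7.9,"x":29.6,"y":2,"z":0,"gripper":55},{"rx":0,"ry":0,"rz":-7.9,"x":29,"y":6,"z":0,"gripper":55},{"rx":0,"ry":0,"rz":-7.9,"x":28,"y":10,"z":0,"gripper":55},{"rx":0,"ry":0,"rz":-7.9,"x":26,"y":13.6,"z":0,"gripper":55},{"rx":0,"ry":0,"rz":-7.9,"x":24,"y":17,"z":0,"gripper":55}]' >/dev/null; python3 -m crank '[{"rx":0,"ry":0,"rz":-7.9,"x":21.7,"y":20,"z":0,"gripper":55},{"rx":0,"ry":0,"rz":0,"x":0,"y":0,"z":0,"gripper":55},{"rx":0,"ry":0,"rz":0,"x":0,"y":0,"z":0,"gripper":55},{"rx":0,"ry":0,"rz":0,"x":0,"y":0,"z":0,"gripper":55}]'; echo; python3 plan.py 455.8 -186 80 50.3; python3 - <<'E'
from h import *
im=grab_frame('side');np.save('side17.npy',im);cv2.imwrite('pics/s17.png',cv2.resize(im[90:390,180:430,::-1],None,fx=2,fy=2,interpolation=cv2.INTER_CUBIC))
print(fit(brk(-1),[.456,-.186,np.radians(140)],{'side':im},z=.007,r=25,cams=('side',)))
E
```

```text
time_s: 30.2
tool_pos: [0.4557, -0.1864, 0.0796]
tool_rot: [0.343, 0.939, -0.0, -0.0]
contact_force: [0.2, -0.2, -0.1]
grip_width: 0.593

jaw heading 49.9
now [ 455.7 -186.4   79.6] w 55.1 F [ 0.2 -0.2 -0.1] t 30.2 j [-0.48  0.41  1.9  -0.    0.84 -1.35]
tool shift [ 0.2  0.4 -0.4] rot [-0.  -0.  -0.4] rows 1
[ 0.2  0.4 -0.4 -0.  -0.  -0.4]
(array([ 0.4571, -0.1847,  2.459 ]), np.float64(14.669893158453952))
```

View pics/s17.png

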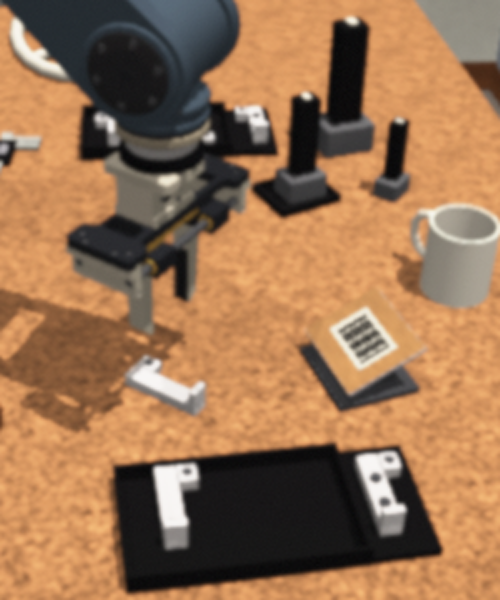

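The picture shows B flat in the right tray at (175,505), with the same hand as the sample beside it. C is unmoved at (165,385). Descending onto C.

```bash
python3 -m crank '[{"rx":0,"ry":0,"rz":0,"x":0,"y":0,"z":30,"gripper":55},{"rx":0,"ry":0,"rz":0,"x":0,"y":0,"z":30,"gripper":55},{"rx":0,"ry":0,"rz":0,"x":0,"y":0,"z":18,"gripper":55},{"rx":0,"ry":0,"rz":0,"x":0,"y":0,"z":8,"gripper":55},{"rx":0,"ry":0,"rz":0,"x":0,"y":0,"z":0,"gripper":55}]' >/dev/null; python3 -m crank '[{"rx":0,"ry":0,"rz":0,"x":0,"y":0,"z":0,"gripper":55},{"rx":0,"ry":0,"rz":0,"x":0,"y":0,"z":0,"gripper":55}]'; echo; python3 plan.py 455.8 -186 -19.5 50.3
```

```text
time_s: 30.95
tool_pos: [0.4564, -0.1862, -0.005]
tool_rot: [0.342, 0.94, -0.0, 0.001]
contact_force: [-1.3, 0.8, -0.1]
grip_width: 0.59

jaw heading 50.0
now [ 456.4 -186.2   -5. ] w 54.9 F [-1.3  0.8 -0.1] t 30.9 j [-0.48  0.56  1.93 -0.    0.65 -1.35]
tool shift [ 0.7 -0.2 14.5] rot [ 0.   0.1 -0.3] rows 1
[ 0.7 -0.2 14.5  0.   0.1 -0.3]
```

```bash
python3 -m crank '[{"rx":0,"ry":0,"rz":0,"x":0,"y":0,"z":7,"gripper":55},{"rx":0,"ry":0,"rz":0,"x":0,"y":0,"z":4,"gripper":55},{"rx":0,"ry":0,"rz":0,"x":0,"y":0,"z":2,"gripper":55},{"rx":0,"ry":0,"rz":0,"x":0,"y":0,"z":0,"gripper":55},{"rx":0,"ry":0,"rz":0,"x":0,"y":0,"z":0,"gripper":55}]'
```

```text
time_s: 31.45
tool_pos: [0.4559, -0.1858, -0.0189]
tool_rot: [0.342, 0.94, 0.0, -0.0]
contact_force: [0.3, -0.7, 0.7]
grip_width: 0.589
```

```bash
python3 -m crank '[{"rx":0,"ry":0,"rz":0,"x":0,"y":0,"z":0.5,"gripper":5},{"rx":0,"ry":0,"rz":0,"x":0,"y":0,"z":0,"gripper":5},{"rx":0,"ry":0,"rz":0,"x":0,"y":0,"z":0,"gripper":5},{"rx":0,"ry":0,"rz":0,"x":0,"y":0,"z":0,"gripper":5},{"rx":0,"ry":0,"rz":0,"x":0,"y":0,"z":0,"gripper":5}]' >/dev/null; python3 -m crank '[{"rx":0,"ry":0,"rz":0,"x":0,"y":0,"z":0,"gripper":5},{"rx":0,"ry":0,"rz":0,"x":0,"y":0,"z":0,"gripper":5},{"rx":0,"ry":0,"rz":0,"x":0,"y":0,"z":0,"gripper":5}]';echo;  python3 -m crank '[{"rx":0,"ry":0,"rz":0,"x":0,"y":0,"z":-10,"gripper":5},{"rx":0,"ry":0,"rz":0,"x":0,"y":0,"z":-35,"gripper":5},{"rx":0,"ry":0,"rz":0,"x":0,"y":0,"z":-40,"gripper":5},{"rx":0,"ry":0,"rz":0,"x":0,"y":0,"z":-15,"gripper":5},{"rx":0,"ry":0,"rz":0,"x":0,"y":0,"z":0,"gripper":5}]' >/dev/null;  python3 -m crank '[{"rx":0,"ry":0,"rz":0,"x":0,"y":0,"z":0,"gripper":5},{"rx":0,"ry":0,"rz":0,"x":0,"y":0,"z":0,"gripper":5}]'; echo; python3 plan.py 562 -357.6 82 2.5
```

```text
time_s: 32.25
tool_pos: [0.4559, -0.1858, -0.0193]
tool_rot: [0.342, 0.94, -0.0, 0.0]
contact_force: [-0.5, -0.1, 0.4]
grip_width: 0.211

time_s: 32.95
tool_pos: [0.4551, -0.1854, 0.0796]
tool_rot: [0.342, 0.94, 0.0, -0.001]
contact_force: [0.2, -0.2, -0.5]
grip_width: 0.215

jaw heading 50.0
now [ 455.1 -185.4   79.6] w 20.0 F [ 0.2 -0.2 -0.5] t 33.0 j [-0.48  0.41  1.9  -0.    0.84 -1.35]
tool shift [-192.5  -63.2   -2.8] rot [-0.1 -0.1 47.5] rows 6
[-32.1 -10.5  -0.5  -0.   -0.    7.9]
[-33.2  -6.   -0.5  -0.   -0.    7.9]
[-33.7  -1.4  -0.4  -0.   -0.    7.9]
[-33.6   3.3  -0.4  -0.   -0.    7.9]
[-32.8   7.9  -0.4  -0.   -0.    7.9]
[-31.4  12.3  -0.4  -0.   -0.    7.9]
```

```bash
python3 -m crank '[{"rx":0,"ry":0,"rz":7.9,"x":-32,"y":-10.5,"z":0,"gripper":5},{"rx":0,"ry":0,"rz":7.9,"x":-33,"y":-6,"z":0,"gripper":5},{"rx":0,"ry":0,"rz":7.9,"x":-33.7,"y":-1.4,"z":0,"gripper":5},{"rx":0,"ry":0,"rz":7.9,"x":-33.6,"y":3.3,"z":0,"gripper":5},{"rx":0,"ry":0,"rz":7.9,"x":-33,"y":8,"z":0,"gripper":5}]' >/dev/null; python3 -m crank '[{"rx":0,"ry":0,"rz":7.9,"x":-31.4,"y":12.3,"z":0,"gripper":5},{"rx":0,"ry":0,"rz":0,"x":0,"y":0,"z":0,"gripper":5},{"rx":0,"ry":0,"rz":0,"x":0,"y":0,"z":0,"gripper":5},{"rx":0,"ry":0,"rz":0,"x":0,"y":0,"z":0,"gripper":5}]'; echo; python3 plan.py 562 -357.6 -14 2.5;python3 - <<'E'
from h import *
im=grab_frame('side');cv2.imwrite('pics/s18.png',cv2.resize(im[220:400,180:420,::-1],None,fx=3.3,fy=3.3,interpolation=cv2.INTER_CUBIC))
E
```

```text
time_s: 33.85
tool_pos: [0.562, -0.3566, 0.0796]
tool_rot: [0.69, 0.724, -0.0, -0.001]
contact_force: [0.1, 0.0, -0.5]
grip_width: 0.214

jaw heading 2.7
now [ 562.  -356.6   79.6] w 19.9 F [ 0.1  0.  -0.5] t 33.9 j [-0.64  0.68  1.42  0.    1.05 -0.68]
tool shift [-1.2  0.1 93.6] rot [-0.1 -0.1  0.2] rows 2
[-0.6  0.  46.8 -0.  -0.   0.1]
[-0.5 -0.  46.8 -0.  -0.   0.1]
```

View pics/s18.png

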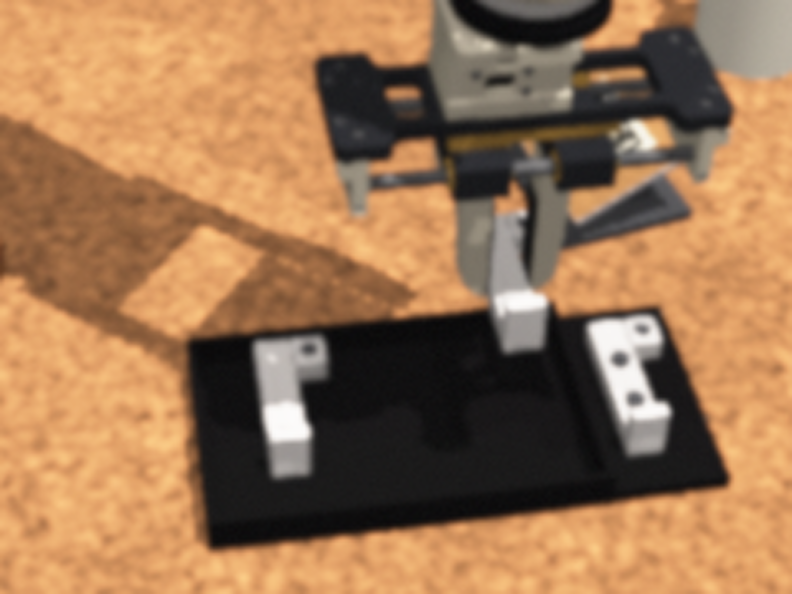

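The picture shows C held over the far end of the right tray at (518,290), with B in place. Lowering and releasing.

```bash
python3 -m crank '[{"rx":0,"ry":0,"rz":0,"x":-1,"y":0,"z":30,"gripper":5},{"rx":0,"ry":0,"rz":0,"x":0,"y":0,"z":28,"gripper":5},{"rx":0,"ry":0,"rz":0,"x":0,"y":0,"z":18,"gripper":5},{"rx":0,"ry":0,"rz":0,"x":0,"y":0,"z":8,"gripper":5},{"rx":0,"ry":0,"rz":0,"x":0,"y":0,"z":4,"gripper":5}]' >/dev/null; python3 -m crank '[{"rx":0,"ry":0,"rz":0,"x":0,"y":0,"z":0,"gripper":5},{"rx":0,"ry":0,"rz":0,"x":0,"y":0,"z":0,"gripper":5},{"rx":0,"ry":0,"rz":0,"x":0,"y":0,"z":0,"gripper":5}]'; echo;  python3 -m crank '[{"rx":0,"ry":0,"rz":0,"x":0,"y":0,"z":2,"gripper":5},{"rx":0,"ry":0,"rz":0,"x":0,"y":0,"z":2,"gripper":5},{"rx":0,"ry":0,"rz":0,"x":0,"y":0,"z":2,"gripper":5},{"rx":0,"ry":0,"rz":0,"x":0,"y":0,"z":0,"gripper":5},{"rx":0,"ry":0,"rz":0,"x":0,"y":0,"z":0,"gripper":5}]'
```

```text
time_s: 34.7
tool_pos: [0.5633, -0.3589, -0.0064]
tool_rot: [0.691, 0.723, 0.0, 0.001]
contact_force: [-0.0, 0.3, -0.0]
grip_width: 0.211

time_s: 35.2
tool_pos: [0.5628, -0.3586, -0.0135]
tool_rot: [0.691, 0.723, -0.0, -0.0]
contact_force: [0.7, 0.5, -0.9]
grip_width: 0.209
```

```bash
python3 -m crank '[{"rx":0,"ry":0,"rz":0,"x":0,"y":0,"z":1.5,"gripper":5},{"rx":0,"ry":0,"rz":0,"x":0,"y":0,"z":0,"gripper":5}]'; echo; python3 -m crank '[{"rx":0,"ry":0,"rz":0,"x":0,"y":0,"z":0,"gripper":40},{"rx":0,"ry":0,"rz":0,"x":0,"y":0,"z":0,"gripper":40},{"rx":0,"ry":0,"rz":0,"x":0,"y":0,"z":0,"gripper":40},{"rx":0,"ry":0,"rz":0,"x":0,"y":0,"z":0,"gripper":40},{"rx":0,"ry":0,"rz":0,"x":0,"y":0,"z":0,"gripper":40}]'; echo; python3 -m crank '[{"rx":0,"ry":0,"rz":0,"x":0,"y":0,"z":-10,"gripper":40},{"rx":0,"ry":0,"rz":0,"x":0,"y":0,"z":-30,"gripper":40},{"rx":0,"ry":0,"rz":0,"x":0,"y":0,"z":-40,"gripper":40},{"rx":0,"ry":0,"rz":0,"x":0,"y":0,"z":-40,"gripper":55},{"rx":0,"ry":0,"rz":0,"x":0,"y":0,"z":-40,"gripper":55}]'; echo; python3 -m crank '[{"rx":0,"ry":0,"rz":0,"x":45,"y":-20,"z":0,"gripper":60},{"rx":0,"ry":0,"rz":0,"x":45,"y":-20,"z":0,"gripper":60},{"rx":0,"ry":0,"rz":0,"x":45,"y":-20,"z":0,"gripper":60},{"rx":0,"ry":0,"rz":0,"x":45,"y":-20,"z":0,"gripper":60},{"rx":0,"ry":0,"rz":0,"x":45,"y":0,"z":0,"gripper":60}]'; echo; python3 -m crank '[{"rx":0,"ry":0,"rz":0,"x":45,"y":0,"z":0,"gripper":60},{"rx":0,"ry":0,"rz":0,"x":45,"y":0,"z":0,"gripper":60},{"rx":0,"ry":0,"rz":0,"x":0,"y":0,"z":0,"gripper":60},{"rx":0,"ry":0,"rz":0,"x":0,"y":0,"z":0,"gripper":60}]'; python3 - <<'E'
from h import *
for n in C:
    im=grab_frame(n);np.save(n+'19.npy',im);cv2.imwrite(f'pics/{n}19.png',cv2.resize(im[:,:,::-1],None,fx=1.42,fy=1.42,interpolation=cv2.INTER_CUBIC))
E
```

```text
time_s: 35.4
tool_pos: [0.5628, -0.3585, -0.0151]
tool_rot: [0.691, 0.723, -0.0, -0.0]
contact_force: [0.4, 0.1, -1.2]
grip_width: 0.212

time_s: 35.9
tool_pos: [0.5628, -0.3587, -0.0148]
tool_rot: [0.691, 0.723, -0.0, 0.0]
contact_force: [0.5, 0.2, 0.6]
grip_width: 0.432

time_s: 36.4
tool_pos: [0.5627, -0.3585, 0.1476]
tool_rot: [0.691, 0.723, 0.0, 0.0]
contact_force: [0.2, 0.4, -0.1]
grip_width: 0.55

time_s: 36.9
tool_pos: [0.4705, -0.136, 0.1459]
tool_rot: [0.691, 0.723, -0.0, 0.0]
contact_force: [1.7, 0.6, -0.1]
grip_width: 0.645

time_s: 37.3
tool_pos: [0.4688, -0.0471, 0.1459]
tool_rot: [0.69, 0.724, 0.0, 0.001]
contact_force: [-0.0, -0.5, -0.4]
grip_width: 0.644
```

View pics/side19.png

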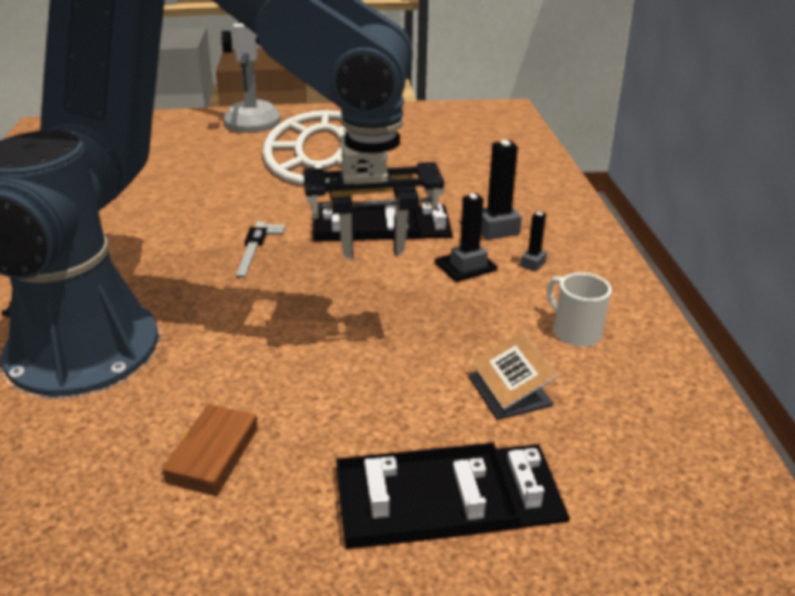

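View pics/top19.png

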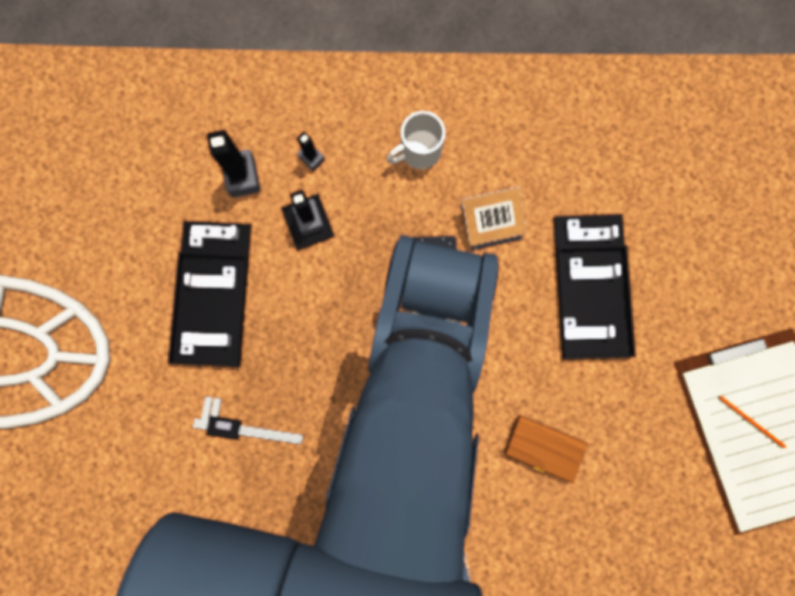

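All four brackets lie in the proper trays: left (210,278) and (204,343), right (595,270) and (588,330). The scanner still stands on its dock at (308,215). I'll overlay its model to refine the yaw.

```bash
cat > ov.py <<'E'
from h import *
def overlay(im,n,bs,u0,v0,r,f,cols=None):
    c=cv2.resize(im[v0-r:v0+r,u0-r:u0+r,::-1],None,fx=f,fy=f,interpolation=cv2.INTER_CUBIC).astype(float);c=np.clip(c*1.8+10,0,255).astype(np.uint8)
    for b in bs:
        q=((proj(n,b)-[u0-r,v0-r]+.5)*f-.5)
        for i in range(8):
            for j in range(i):
                if bin(i^j).count('1')==1: cv2.line(c,tuple(np.int32(q[i])),tuple(np.int32(q[j])),(0,255,0),1)
    return c
E
python3 - <<'E'
from ov import *
ims={n:np.load(n+'19.npy') for n in C}
y=np.radians(21)
bs=place(SCAN,[.658,.181,0,y])+place(DOCK,[.654,.183,0,y])
cv2.imwrite('pics/ov.png',np.hstack([overlay(ims['top'],'top',bs,217,152,25,8),overlay(ims['side'],'side',bs,330,168,25,8)]))
E
```

```text
(no output)
```

View pics/ov.png

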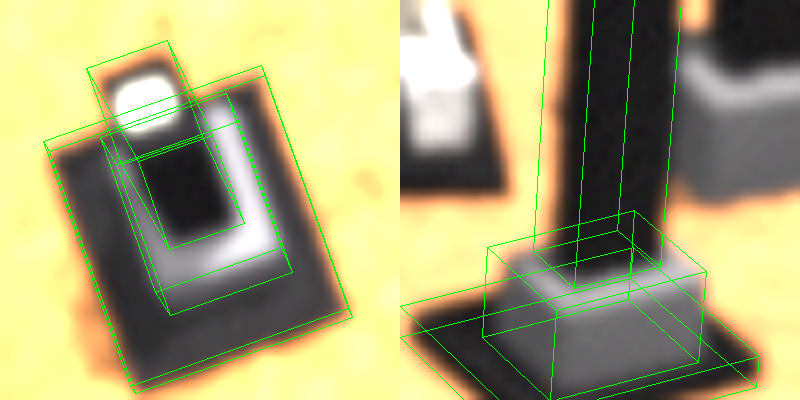

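```bash
python3 - <<'E'
from h import *
print('big cap',tri((217/1.42,142/1.42),(505/1.42,143/1.42)))
print('big base',unproj('top',[(238/1.42,175/1.42)],.03),unproj('side',[(500/1.42,222/1.42)],.03))
print('small cap',tri((304/1.42,138/1.42),(539/1.42,214/1.42)))
E
python3 plan.py 600 120 160 111
```

```text
big cap (array([0.7418, 0.3119, 0.1878]), [np.float64(2.597666058739992), np.float64(2.5976660587401)])
big base [[0.7336 0.3134 0.03  ]] [[0.7441 0.2952 0.03  ]]
small cap (array([0.7821, 0.1796, 0.1058]), [np.float64(1.9561537475976802), np.float64(1.9561537475976418)])
jaw heading 2.6
now [468.8 -48.4 145.5] w 60.0 F [ 0.  -0.3 -0. ] t 37.4 j [-0.2   0.27  1.9  -0.    0.97 -0.25]
tool shift [162.3 138.7 -14.4] rot [ 0.  -0.  71.6] rows 9
[18.  15.4 -1.6  0.  -0.   8. ]
[20.  12.8 -1.6  0.  -0.   8. ]
[21.6  9.9 -1.6  0.  -0.   8. ]
[22.7  6.8 -1.6  0.  -0.   8. ]
[23.5  3.6 -1.6  0.  -0.   8. ]
[23.7  0.3 -1.6  0.  -0.   8. ]
[23.5 -3.  -1.6  0.  -0.   8. ]
[22.9 -6.2 -1.6  0.  -0.   8. ]
[21.8 -9.3 -1.6  0.  -0.   8. ]
```

```bash
python3 plan.py 658 181 160 -69 1
```

```text
jaw heading 2.6
now [468.8 -48.4 145.5] w 60.0 F [ 0.  -0.3 -0. ] t 37.4 j [-0.2   0.27  1.9  -0.    0.97 -0.25]
tool shift [220.7 199.4 -14.4] rot [ 0.  -0.  71.6] rows 9
[24.5 22.2 -1.6  0.  -0.   8. ]
[27.3 18.5 -1.6  0.  -0.   8. ]
[29.7 14.6 -1.6  0.  -0.   8. ]
[31.4 10.3 -1.6  0.  -0.   8. ]
[32.5  5.9 -1.6  0.  -0.   8. ]
[33.   1.3 -1.6  0.  -0.   8. ]
[32.9 -3.2 -1.6  0.  -0.   8. ]
[32.1 -7.8 -1.6  0.  -0.   8. ]
[ 30.7 -12.1  -1.6   0.   -0.    8. ]
```

```bash
python3 -m crank '[{"rx":0,"ry":0,"rz":8,"x":24,"y":22,"z":-4,"gripper":60},{"rx":0,"ry":0,"rz":8,"x":27,"y":18.5,"z":-4,"gripper":60},{"rx":0,"ry":0,"rz":8,"x":29,"y":14.6,"z":-4,"gripper":60},{"rx":0,"ry":0,"rz":8,"x":31,"y":10,"z":-4,"gripper":60},{"rx":0,"ry":0,"rz":8,"x":32,"y":6,"z":0,"gripper":60}]' >/dev/null; python3 -m crank '[{"rx":0,"ry":0,"rz":8,"x":33,"y":1,"z":0,"gripper":60},{"rx":0,"ry":0,"rz":8,"x":33,"y":-3,"z":0,"gripper":60},{"rx":0,"ry":0,"rz":8,"x":32,"y":-8,"z":0,"gripper":60},{"rx":0,"ry":0,"rz":8,"x":30,"y":-12,"z":0,"gripper":60},{"rx":0,"ry":0,"rz":0,"x":0,"y":0,"z":0,"gripper":60}]' >/dev/null;  python3 -m crank '[{"rx":0,"ry":0,"rz":0,"x":0,"y":0,"z":0,"gripper":60},{"rx":0,"ry":0,"rz":0,"x":0,"y":0,"z":0,"gripper":60},{"rx":0,"ry":0,"rz":0,"x":0,"y":0,"z":0,"gripper":60}]'; echo; python3 plan.py 658 181 160 -69;python3 - <<'E'
from h import *
im=grab_frame('side');cv2.imwrite('pics/s20.png',cv2.resize(im[60:240,220:440,::-1],None,fx=3.4,fy=3.4,interpolation=cv2.INTER_CUBIC))
E
```

```text
time_s: 38.7
tool_pos: [0.6564, 0.1776, 0.1614]
tool_rot: [0.984, 0.179, -0.0, 0.0]
contact_force: [0.6, -0.2, -0.5]
grip_width: 0.649

jaw heading -69.4
now [656.4 177.6 161.4] w 60.4 F [ 0.6 -0.2 -0.5] t 38.7 j [ 0.2   0.62  1.31 -0.    1.21  1.41]
tool shift [ 2.7 -2.6  1.4] rot [ 0.   0.  -0.4] rows 1
[ 2.7 -2.6  1.4  0.   0.  -0.4]
```

View pics/s20.png

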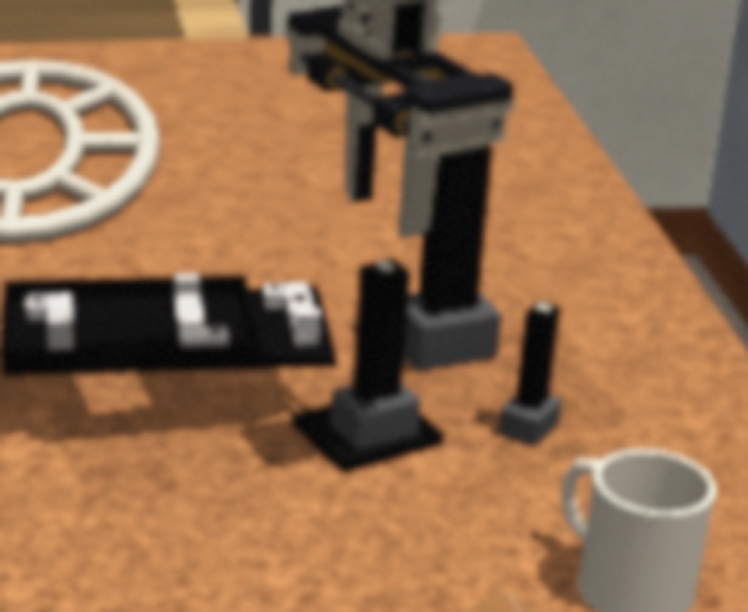

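The picture shows the fingers astride and about 40 mm above the scanner cap at (386,265), centred on it. Correcting slightly and descending.

```bash
python3 -m crank '[{"rx":0,"ry":0,"rz":0,"x":2.5,"y":-2.5,"z":10,"gripper":60},{"rx":0,"ry":0,"rz":0,"x":0,"y":0,"z":10,"gripper":60},{"rx":0,"ry":0,"rz":0,"x":0,"y":0,"z":0,"gripper":60},{"rx":0,"ry":0,"rz":0,"x":0,"y":0,"z":0,"gripper":60}]'; echo; python3 - <<'E'
from h import *
im=grab_frame('side');crop(im,332,150,35,'pics/s21.png',8)
im=grab_frame('top');crop(im,215,152,35,'pics/t21.png',8)
E
```

```text
time_s: 39.15
tool_pos: [0.6577, 0.182, 0.1406]
tool_rot: [0.984, 0.179, -0.0, 0.0]
contact_force: [0.7, -1.0, 0.6]
grip_width: 0.643
```

View pics/s21.png

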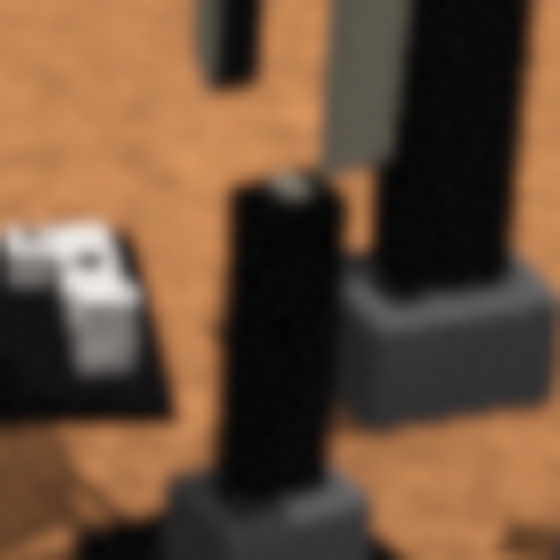

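View pics/t21.png

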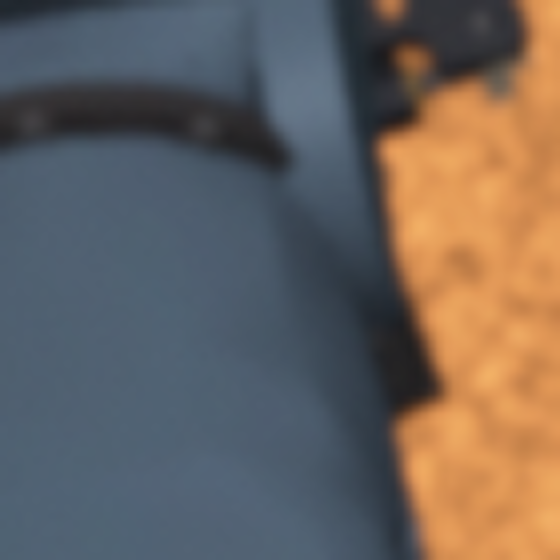

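The side crop shows the tips' midpoint at (294,125) over the cap at (290,185), so they are aligned. Descending in stages.

```bash
python3 -m crank '[{"rx":0,"ry":0,"rz":0,"x":0,"y":0,"z":8,"gripper":60},{"rx":0,"ry":0,"rz":0,"x":0,"y":0,"z":10,"gripper":60},{"rx":0,"ry":0,"rz":0,"x":0,"y":0,"z":10,"gripper":60},{"rx":0,"ry":0,"rz":0,"x":0,"y":0,"z":0,"gripper":60},{"rx":0,"ry":0,"rz":0,"x":0,"y":0,"z":0,"gripper":60}]'; echo; python3 -m crank '[{"rx":0,"ry":0,"rz":0,"x":0,"y":0,"z":12,"gripper":60},{"rx":0,"ry":0,"rz":0,"x":0,"y":0,"z":12,"gripper":60},{"rx":0,"ry":0,"rz":0,"x":0,"y":0,"z":12,"gripper":60},{"rx":0,"ry":0,"rz":0,"x":0,"y":0,"z":6,"gripper":60},{"rx":0,"ry":0,"rz":0,"x":0,"y":0,"z":0,"gripper":60}]';echo;  python3 -m crank '[{"rx":0,"ry":0,"rz":0,"x":0,"y":0,"z":0,"gripper":60},{"rx":0,"ry":0,"rz":0,"x":0,"y":0,"z":0,"gripper":60}]'; echo; python3 - <<'E'
from h import *
im=grab_frame('side');crop(im,332,150,35,'pics/s22.png',8)
E
```

```text
time_s: 39.75
tool_pos: [0.6579, 0.1821, 0.1127]
tool_rot: [0.984, 0.179, -0.0, 0.0]
contact_force: [-0.5, 0.5, 0.3]
grip_width: 0.643

time_s: 40.25
tool_pos: [0.6573, 0.182, 0.0697]
tool_rot: [0.984, 0.179, -0.001, 0.0]
contact_force: [-0.1, 0.3, -0.4]
grip_width: 0.647

time_s: 40.45
tool_pos: [0.6583, 0.1822, 0.0717]
tool_rot: [0.984, 0.179, 0.0, -0.0]
contact_force: [0.0, -0.2, 0.1]
grip_width: 0.645
```

View pics/s22.png

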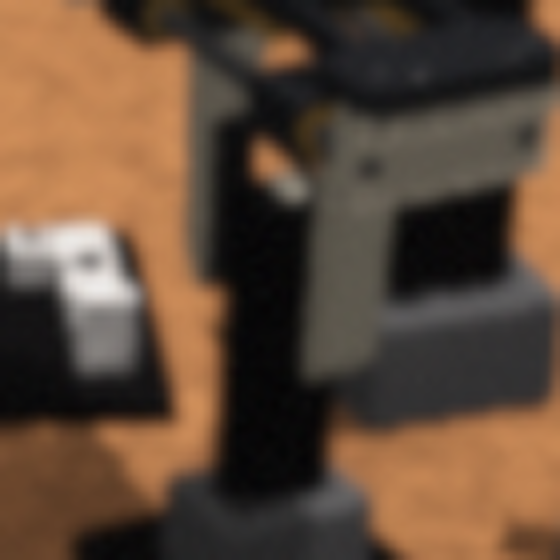

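The crop shows the fingers on either side of the handle, tips about 94 mm above the table and the cap clear of the palm. Closing.

```bash
python3 -m crank '[{"rx":0,"ry":0,"rz":0,"x":0,"y":0,"z":0,"gripper":5},{"rx":0,"ry":0,"rz":0,"x":0,"y":0,"z":0,"gripper":5},{"rx":0,"ry":0,"rz":0,"x":0,"y":0,"z":0,"gripper":5},{"rx":0,"ry":0,"rz":0,"x":0,"y":0,"z":0,"gripper":5},{"rx":0,"ry":0,"rz":0,"x":0,"y":0,"z":0,"gripper":5}]' 40; echo;  python3 -m crank '[{"rx":0,"ry":0,"rz":0,"x":0,"y":0,"z":0,"gripper":5},{"rx":0,"ry":0,"rz":0,"x":0,"y":0,"z":0,"gripper":5},{"rx":0,"ry":0,"rz":0,"x":0,"y":0,"z":0,"gripper":5},{"rx":0,"ry":0,"rz":0,"x":0,"y":0,"z":0,"gripper":5}]'; echo; python3 - <<'E'
from h import *
im=grab_frame('side');crop(im,332,150,35,'pics/s23.png',8);print(sense())
E
```

```text
time_s: 41.0
tool_pos: [0.658, 0.1821, 0.0711]
tool_rot: [0.984, 0.179, 0.0, 0.0]
contact_force: [1.1, -1.1, -2.3]
grip_width: 0.277

time_s: 41.4
tool_pos: [0.6579, 0.1821, 0.0711]
tool_rot: [0.984, 0.179, -0.0, 0.0]
contact_force: [0.1, -0.1, -0.3]
grip_width: 0.28

{'time_s': 41.45, 'joint_pos': array([ 0.2018,  0.7179,  1.3694, -0.    ,  1.0544,  1.4127]), 'joint_vel': array([-0.0013,  0.0001, -0.0001,  0.0008,  0.0018, -0.0009]), 'joint_efforts': array([  0.2144, -68.3557, -27.5118,   0.1012,  -0.0736,  -0.0036]), 'tool_pos': array([0.6579, 0.1821, 0.0711]), 'tool_rot': array([ 0.9839,  0.179 , -0.0001,  0.    ]), 'contact_force': array([-0.3573, -0.7285, -1.2587]), 'wrist_torque': array([-0.0281,  0.1064, -0.0204]), 'grip_width': 0.27816843755406395}
```

View pics/s23.png

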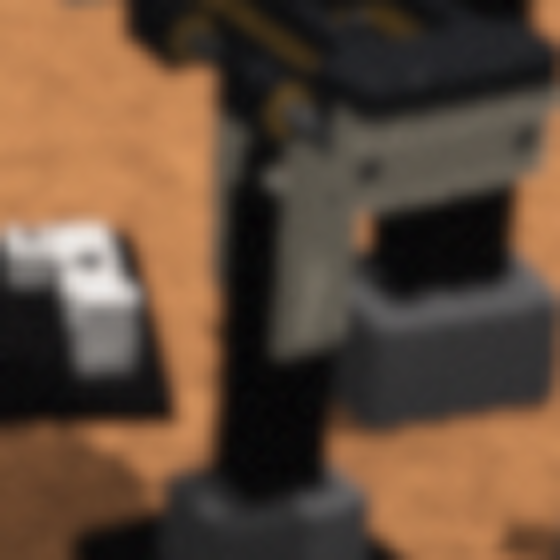

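```bash
python3 -m crank '[{"rx":0,"ry":0,"rz":0,"x":0,"y":0,"z":-6,"gripper":5},{"rx":0,"ry":0,"rz":0,"x":0,"y":0,"z":-20,"gripper":5},{"rx":0,"ry":0,"rz":0,"x":0,"y":0,"z":-30,"gripper":5},{"rx":0,"ry":0,"rz":0,"x":0,"y":0,"z":-35,"gripper":5},{"rx":0,"ry":0,"rz":0,"x":0,"y":0,"z":-25,"gripper":5}]'; echo;  python3 -m crank '[{"rx":0,"ry":0,"rz":0,"x":0,"y":0,"z":0,"gripper":5},{"rx":0,"ry":0,"rz":0,"x":0,"y":0,"z":0,"gripper":5},{"rx":0,"ry":0,"rz":0,"x":0,"y":0,"z":0,"gripper":5}]'; echo
cat > aim.py <<'E'
from plan import *
import sys
h=np.radians(13.1);t=np.radians(25);n=np.array([-np.sin(t)*np.cos(h),-np.sin(t)*np.sin(h),np.cos(t)])
L=np.array([659.3,-170.1,46.5]);y=np.array([np.cos(h-np.pi/2),np.sin(h-np.pi/2),0]);z=-n
Rt=R.from_matrix(np.c_[np.cross(y,z),y,z])
k=float(sys.argv[1]) if len(sys.argv)>1 else 145.1
print((L+k*n).round(1));report(L+k*n,Rt)
E
python3 aim.py; python3 - <<'E'
from h import *
im=grab_frame('side');cv2.imwrite('pics/s24.png',cv2.resize(im[60:240,220:440,::-1],None,fx=3.4,fy=3.4,interpolation=cv2.INTER_CUBIC))
E
```

```text
time_s: 41.95
tool_pos: [0.6583, 0.1822, 0.1898]
tool_rot: [0.984, 0.179, 0.001, -0.0]
contact_force: [0.1, 0.1, -2.1]
grip_width: 0.276

time_s: 42.25
tool_pos: [0.6571, 0.1819, 0.1852]
tool_rot: [0.984, 0.179, -0.001, 0.0]
contact_force: [-0.1, 0.5, -2.1]
grip_width: 0.282

[ 599.6 -184.   178. ]
now [657.1 181.9 185.2] w 26.2 F [-0.1  0.5 -2.1] t 42.2 j [ 0.2   0.6   1.28 -0.    1.27  1.41]
tool shift [-182.7  322.2    7.5] rot [-1.7 25.1  7.4] rows 8
[-22.8  40.3   0.9  -0.2   3.1   0.9]
[-22.2  40.6  -0.1  -0.2   3.1   0.9]
[-21.5  41.   -1.2  -0.2   3.1   0.9]
[-20.8  41.3  -2.2  -0.2   3.1   0.9]
[-19.9  41.7  -3.2  -0.2   3.1   0.9]
[-19.1  42.   -4.1  -0.2   3.1   0.9]
[-18.1  42.3  -5.   -0.2   3.1   0.9]
[-17.1  42.6  -5.8  -0.2   3.1   0.9]
```

View pics/s24.png

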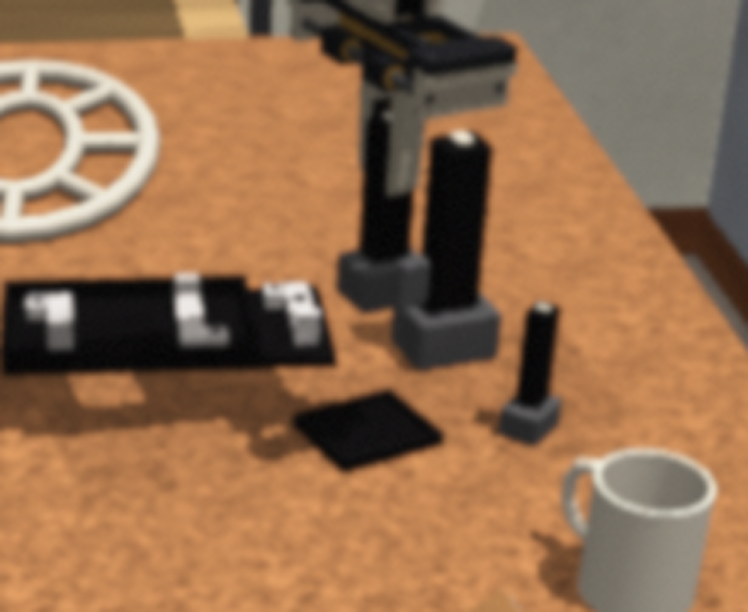

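The picture shows the scanner lifted and upright, head at (385,280), and the empty dock at (368,430). Moving to the label.

```bash
python3 -m crank '[{"rx":-0.2,"ry":3.1,"rz":0.9,"x":-22.8,"y":40,"z":0,"gripper":5},{"rx":-0.2,"ry":3.1,"rz":0.9,"x":-22,"y":40.6,"z":-1,"gripper":5},{"rx":-0.2,"ry":3.1,"rz":0.9,"x":-21.5,"y":41,"z":-2,"gripper":5},{"rx":-0.2,"ry":3.1,"rz":0.9,"x":-21,"y":41,"z":-3,"gripper":5},{"rx":-0.2,"ry":3.1,"rz":0.9,"x":-20,"y":41.7,"z":-4,"gripper":5}]' >/dev/null; python3 -m crank '[{"rx":-0.2,"ry":3.1,"rz":0.9,"x":-19,"y":42,"z":-4,"gripper":5},{"rx":-0.2,"ry":3.1,"rz":0.9,"x":-18,"y":42,"z":-5,"gripper":5},{"rx":-0.2,"ry":3.1,"rz":0.9,"x":-17,"y":42,"z":-6,"gripper":5},{"rx":0,"ry":0,"rz":0,"x":0,"y":0,"z":0,"gripper":5},{"rx":0,"ry":0,"rz":0,"x":0,"y":0,"z":0,"gripper":5}]'; echo; python3 -m crank '[{"rx":0,"ry":0,"rz":0,"x":0,"y":0,"z":0,"gripper":5},{"rx":0,"ry":0,"rz":0,"x":0,"y":0,"z":0,"gripper":5}]'; echo;python3 aim.py; python3 - <<'E'
from h import *
for n in C:
    im=grab_frame(n);np.save(n+'25.npy',im)
    cv2.imwrite(f'pics/{n}25.png',cv2.resize(im[:,:,::-1],None,fx=1.42,fy=1.42,interpolation=cv2.INTER_CUBIC))
E
```

```text
time_s: 43.3
tool_pos: [0.5993, -0.1834, 0.1831]
tool_rot: [0.97, 0.112, 0.213, -0.025]
contact_force: [-0.2, 0.2, -1.9]
grip_width: 0.28

time_s: 43.5
tool_pos: [0.6006, -0.1811, 0.1841]
tool_rot: [0.97, 0.114, 0.213, -0.025]
contact_force: [0.4, -0.0, -2.2]
grip_width: 0.276

[ 599.6 -184.   178. ]
now [ 600.6 -181.1  184.1] w 25.6 F [ 0.4 -0.  -2.2] t 43.5 j [-0.51  0.34  1.76  0.43  0.75  0.56]
tool shift [-4.1  2.6  4.8] rot [-0.1  0.2  0.3] rows 1
[-4.1  2.6  4.8 -0.1  0.2  0.3]
```

View pics/side25.png

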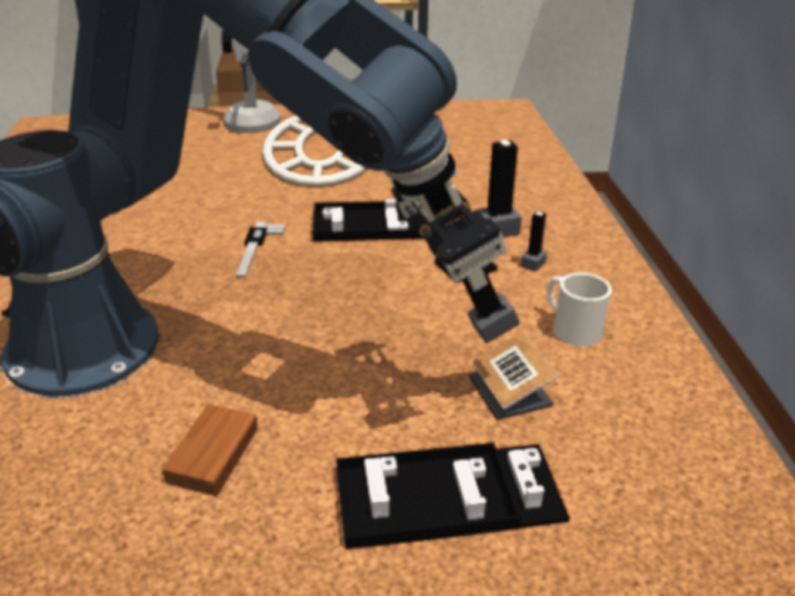

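View pics/top25.png

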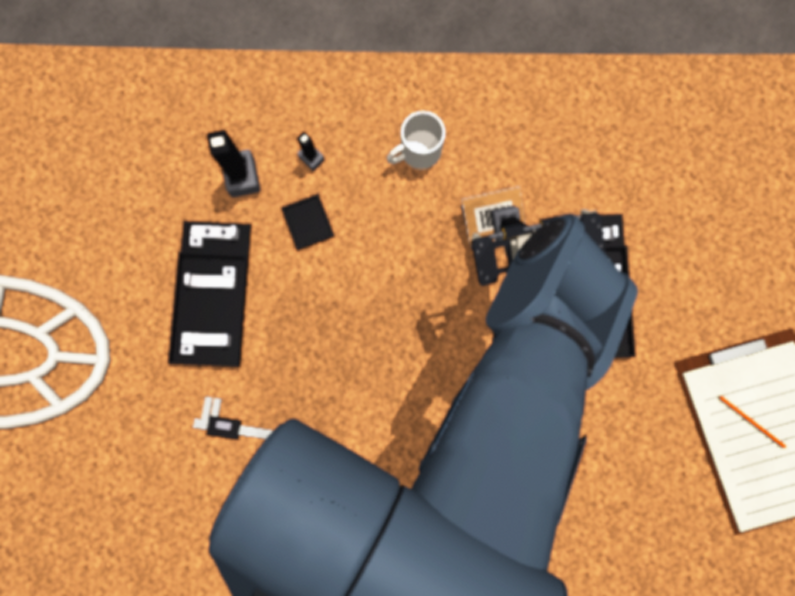

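```bash
cat > ovs.py <<'E'
from ov import *
def scan_boxes(off=(0,0,0),k=.0651,s=None):
    s=s or sense();Rt=R.from_quat(s['tool_rot']).as_matrix();o=s['tool_pos']+Rt[:,2]*k+np.array(off)
    S=np.c_[Rt[:,0],-Rt[:,1],-Rt[:,2]]
    bs=[(b-[0,0,.006])@S.T+o for b in SCAN]
    return bs,o,S
E
python3 - <<'E'
from ovs import *
ims={n:np.load(n+'25.npy') for n in C}
bs,o,S=scan_boxes()
zt=-S[:,2];b=.030
bs2,_,_=scan_boxes(off=np.array([0,0,b])+zt*b)
print(o,'aim',o-S[:,2]*.08)
r=[]
for B in(bs,bs2):
    r.append(np.vstack([overlay(ims['top'],'top',B,360,150,25,6),overlay(ims['side'],'side',B,347,222,25,6)]))
cv2.imwrite('pics/ov2.png',np.hstack(r))
E
```

```text
[ 0.6272 -0.1749  0.1252] aim [ 0.6599 -0.1671  0.0526]
```

View pics/ov2.png

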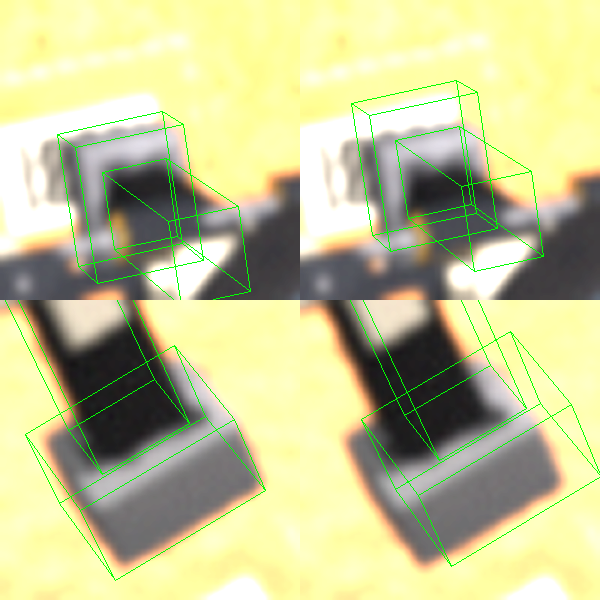

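The left overlays (scanner fixed along the tool axis) match the head in both views, so the aim is within 7 mm of the label centre and square. I'll make a small correction and hold for over two seconds.

```bash
python3 -m crank '[{"rx":0,"ry":0,"rz":0,"x":-2,"y":1.5,"z":2,"gripper":5},{"rx":0,"ry":0,"rz":0,"x":-1.5,"y":1,"z":2,"gripper":5},{"rx":0,"ry":0,"rz":0,"x":0,"y":0,"z":0,"gripper":5},{"rx":0,"ry":0,"rz":0,"x":0,"y":0,"z":0,"gripper":5},{"rx":0,"ry":0,"rz":0,"x":0,"y":0,"z":0,"gripper":5}]'; for i in 1 2 3 4 5; do echo; python3 -m crank '[{"rx":0,"ry":0,"rz":0,"x":0,"y":0,"z":0,"gripper":5},{"rx":0,"ry":0,"rz":0,"x":0,"y":0,"z":0,"gripper":5},{"rx":0,"ry":0,"rz":0,"x":0,"y":0,"z":0,"gripper":5},{"rx":0,"ry":0,"rz":0,"x":0,"y":0,"z":0,"gripper":5},{"rx":0,"ry":0,"rz":0,"x":0,"y":0,"z":0,"gripper":5}]'; done; echo; python3 aim.py; python3 - <<'E'
from ovs import *
bs,o,S=scan_boxes();print('aim',o-S[:,2]*.08)
ims={n:grab_frame(n) for n in C}
cv2.imwrite('pics/ov3.png',np.hstack([overlay(ims['top'],'top',bs,360,150,25,8),overlay(ims['side'],'side',bs,347,222,25,8)]))
# empty dock
cv2.imwrite('pics/dk.png',np.hstack([overlay(ims['top'],'top',place(DOCK,[.654,.183,0,np.radians(21)]),217,156,25,8),overlay(ims['side'],'side',place(DOCK,[.654,.183,0,np.radians(21)]),328,186,25,8)]))
for cams in(("top","side"),("top",),("side",)):print(cams,fit(DOCK,[.654,.183,.37],ims,wf=nonorange,z=0,r=27,cams=cams))
E
```

```text
time_s: 44.1
tool_pos: [0.5994, -0.1853, 0.1793]
tool_rot: [0.97, 0.113, 0.214, -0.025]
contact_force: [0.2, -0.3, -1.1]
grip_width: 0.282

time_s: 44.6
tool_pos: [0.5995, -0.1852, 0.1793]
tool_rot: [0.97, 0.113, 0.214, -0.025]
contact_force: [0.7, -1.1, -1.9]
grip_width: 0.278

time_s: 45.1
tool_pos: [0.5994, -0.1852, 0.1792]
tool_rot: [0.97, 0.113, 0.214, -0.025]
contact_force: [0.3, 0.4, -1.7]
grip_width: 0.281

time_s: 45.6
tool_pos: [0.5994, -0.1852, 0.1793]
tool_rot: [0.97, 0.113, 0.214, -0.025]
contact_force: [0.3, -0.1, -2.0]
grip_width: 0.276

time_s: 46.1
tool_pos: [0.5994, -0.1852, 0.1793]
tool_rot: [0.97, 0.113, 0.214, -0.025]
contact_force: [0.7, -0.4, -2.3]
grip_width: 0.28

time_s: 46.6
tool_pos: [0.5994, -0.1852, 0.1793]
tool_rot: [0.97, 0.113, 0.214, -0.025]
contact_force: [-0.6, 0.6, -1.6]
grip_width: 0.275

[ 599.6 -184.   178. ]
now [ 599.4 -185.2  179.3] w 25.6 F [-0.6  0.6 -1.6] t 46.6 j [-0.51  0.35  1.77  0.43  0.74  0.55]
tool shift [-0.1 -1.2  1.3] rot [-0.1  0.2  0.2] rows 1
[-0.1 -1.2  1.3 -0.1  0.2  0.2]
aim [ 0.6587 -0.1713  0.0476]
('top', 'side') (array([0.6546, 0.1854, 0.403 ]), np.float64(1413.7880655205113))
('top',) (array([0.6525, 0.1826, 0.4027]), np.float64(108.96105490232128))
('side',) (array([0.6643, 0.2114, 0.5403]), np.float64(1240.2736449116592))
```

View pics/ov3.png

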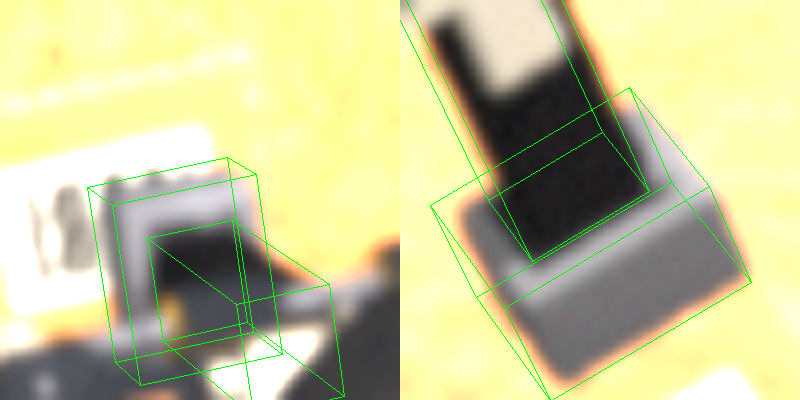

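View pics/dk.png

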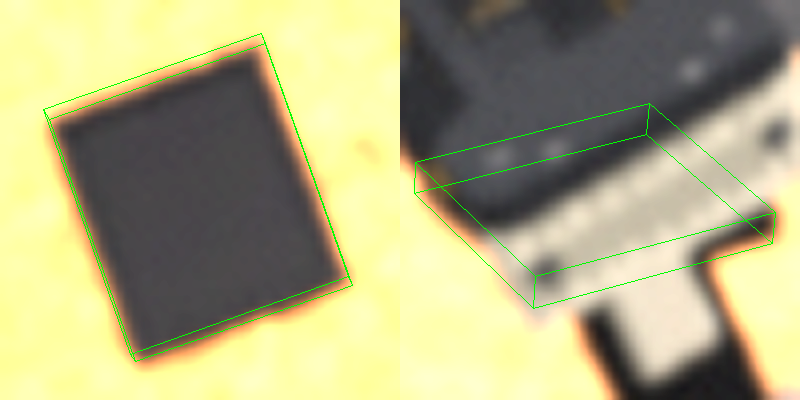

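The overlay shows the scanner head where computed: aim (0.659, -0.171, 0.048), about 2 mm from the label centre, and held still about 2.9 s. Returning it to the dock.

```bash
python3 plan.py 656.5 182 190 -69.2 1
```

```text
jaw heading -76.7
now [ 599.4 -185.2  179.2] w 25.5 F [ 0.7  0.1 -2. ] t 46.7 j [-0.51  0.35  1.77  0.43  0.74  0.55]
tool shift [ 131.6 -344.3   49. ] rot [  1.6 -24.8  -7.4] rows 8
[ 16.5 -43.    6.1   0.2  -3.1  -0.9]
[ 17.5 -42.7   5.4   0.2  -3.1  -0.9]
[ 18.4 -42.4   4.5   0.2  -3.1  -0.9]
[ 19.3 -42.1   3.7   0.2  -3.1  -0.9]
[ 20.2 -41.8   2.8   0.2  -3.1  -0.9]
[ 21.  -41.4   1.8   0.2  -3.1  -0.9]
[ 21.7 -41.1   0.8   0.2  -3.1  -0.9]
[ 22.4 -40.7  -0.3   0.2  -3.1  -0.9]
```

```bash
python3 -m crank '[{"rx":0.2,"ry":-3.1,"rz":-0.9,"x":16.5,"y":-43,"z":5,"gripper":5},{"rx":0.2,"ry":-3.1,"rz":-0.9,"x":17.5,"y":-43,"z":4,"gripper":5},{"rx":0.2,"ry":-3.1,"rz":-0.9,"x":18.4,"y":-42.4,"z":4,"gripper":5},{"rx":0.2,"ry":-3.1,"rz":-0.9,"x":19.3,"y":-42,"z":3,"gripper":5},{"rx":0.2,"ry":-3.1,"rz":-0.9,"x":20,"y":-42,"z":2,"gripper":5}]' >/dev/null; python3 -m crank '[{"rx":0.2,"ry":-3.1,"rz":-0.9,"x":21,"y":-41.4,"z":2,"gripper":5},{"rx":0.2,"ry":-3.1,"rz":-0.9,"x":21.7,"y":-41,"z":1,"gripper":5},{"rx":0.2,"ry":-3.1,"rz":-0.9,"x":22.4,"y":-40.7,"z":0,"gripper":5},{"rx":0,"ry":0,"rz":0,"x":0,"y":0,"z":0,"gripper":5},{"rx":0,"ry":0,"rz":0,"x":0,"y":0,"z":0,"gripper":5}]' >/dev/null; python3 -m crank '[{"rx":0,"ry":0,"rz":0,"x":0,"y":0,"z":0,"gripper":5},{"rx":0,"ry":0,"rz":0,"x":0,"y":0,"z":0,"gripper":5},{"rx":0,"ry":0,"rz":0,"x":0,"y":0,"z":0,"gripper":5}]'; echo; python3 plan.py 656.5 182 72 -69.2 1
```

```text
time_s: 48.0
tool_pos: [0.6557, 0.1806, 0.1939]
tool_rot: [0.984, 0.178, 0.0, -0.0]
contact_force: [-0.6, 0.7, -2.1]
grip_width: 0.278

jaw heading -69.5
now [655.7 180.6 193.9] w 25.9 F [-0.6  0.7 -2.1] t 48.0 j [0.2  0.59 1.28 0.   1.27 1.41]
tool shift [  1.2  -1.  121.9] rot [ 0.  -0.  -0.3] rows 3
[ 0.4 -0.3 40.6  0.  -0.  -0.1]
[ 0.4 -0.3 40.6  0.  -0.  -0.1]
[ 0.4 -0.3 40.6  0.  -0.  -0.1]
```

Tool is vertical above the dock. Lower, pausing above the rim.

```bash
python3 -m crank '[{"rx":0,"ry":0,"rz":0,"x":1,"y":-1,"z":20,"gripper":5},{"rx":0,"ry":0,"rz":0,"x":0,"y":0,"z":30,"gripper":5},{"rx":0,"ry":0,"rz":0,"x":0,"y":0,"z":25,"gripper":5},{"rx":0,"ry":0,"rz":0,"x":0,"y":0,"z":15,"gripper":5},{"rx":0,"ry":0,"rz":0,"x":0,"y":0,"z":5,"gripper":5}]' >/dev/null; python3 -m crank '[{"rx":0,"ry":0,"rz":0,"x":0,"y":0,"z":0,"gripper":5},{"rx":0,"ry":0,"rz":0,"x":0,"y":0,"z":0,"gripper":5},{"rx":0,"ry":0,"rz":0,"x":0,"y":0,"z":0,"gripper":5}]'; echo; python3 plan.py 656.5 182 72 -69.2 1; python3 - <<'E'
from h import *
im=grab_frame('side');crop(im,332,165,35,'pics/s26.png',8)
E
```

```text
time_s: 48.8
tool_pos: [0.6569, 0.1831, 0.0999]
tool_rot: [0.984, 0.179, 0.001, -0.0]
contact_force: [-0.4, 1.0, -3.3]
grip_width: 0.279

jaw heading -69.4
now [656.9 183.1  99.9] w 25.9 F [-0.4  1.  -3.3] t 48.8 j [ 0.2   0.68  1.36 -0.    1.1   1.41]
tool shift [-0.8  0.9 27.9] rot [ 0.  -0.1 -0.2] rows 1
[-0.8  0.9 27.9  0.  -0.1 -0.2]
```

View pics/s26.png

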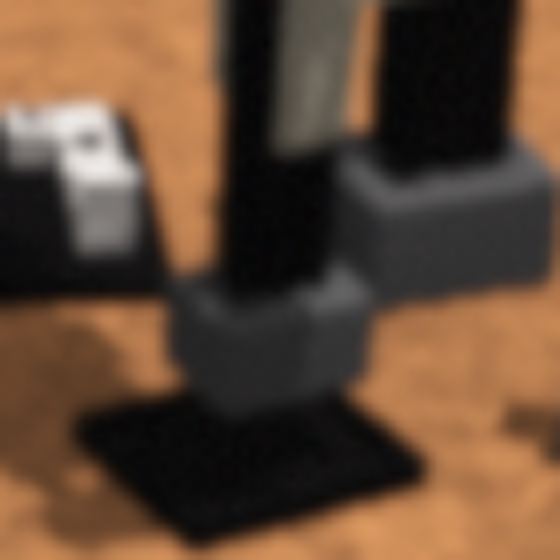

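The crop shows the scanner upright just above the dock, head at (270,350) over the dock centred at (250,465). Lowering the last 28 mm.

```bash
python3 -m crank '[{"rx":0,"ry":0,"rz":0,"x":-1,"y":1,"z":8,"gripper":5},{"rx":0,"ry":0,"rz":0,"x":0,"y":0,"z":8,"gripper":5},{"rx":0,"ry":0,"rz":0,"x":0,"y":0,"z":6,"gripper":5},{"rx":0,"ry":0,"rz":0,"x":0,"y":0,"z":0,"gripper":5},{"rx":0,"ry":0,"rz":0,"x":0,"y":0,"z":0,"gripper":5}]'; echo; python3 -m crank '[{"rx":0,"ry":0,"rz":0,"x":0,"y":0,"z":2,"gripper":5},{"rx":0,"ry":0,"rz":0,"x":0,"y":0,"z":2,"gripper":5},{"rx":0,"ry":0,"rz":0,"x":0,"y":0,"z":0,"gripper":5},{"rx":0,"ry":0,"rz":0,"x":0,"y":0,"z":0,"gripper":5}]'
```

```text
time_s: 49.35
tool_pos: [0.6556, 0.1817, 0.0763]
tool_rot: [0.984, 0.179, -0.0, -0.0]
contact_force: [0.0, 0.3, -2.5]
grip_width: 0.28

time_s: 49.75
tool_pos: [0.6556, 0.1817, 0.0725]
tool_rot: [0.984, 0.179, -0.0, 0.0]
contact_force: [0.4, -0.4, -1.3]
grip_width: 0.275
```

```bash
python3 -m crank '[{"rx":0,"ry":0,"rz":0,"x":0,"y":0,"z":1,"gripper":5},{"rx":0,"ry":0,"rz":0,"x":0,"y":0,"z":0.5,"gripper":5},{"rx":0,"ry":0,"rz":0,"x":0,"y":0,"z":0,"gripper":5}]'; echo; python3 -m crank '[{"rx":0,"ry":0,"rz":0,"x":0,"y":0,"z":0,"gripper":60},{"rx":0,"ry":0,"rz":0,"x":0,"y":0,"z":0,"gripper":60},{"rx":0,"ry":0,"rz":0,"x":0,"y":0,"z":0,"gripper":60},{"rx":0,"ry":0,"rz":0,"x":0,"y":0,"z":0,"gripper":60},{"rx":0,"ry":0,"rz":0,"x":0,"y":0,"z":0,"gripper":60}]'; echo; python3 -m crank '[{"rx":0,"ry":0,"rz":0,"x":0,"y":0,"z":0,"gripper":60},{"rx":0,"ry":0,"rz":0,"x":0,"y":0,"z":-10,"gripper":60},{"rx":0,"ry":0,"rz":0,"x":0,"y":0,"z":-30,"gripper":60},{"rx":0,"ry":0,"rz":0,"x":0,"y":0,"z":-35,"gripper":60},{"rx":0,"ry":0,"rz":0,"x":0,"y":0,"z":-30,"gripper":60}]'; echo;  python3 -m crank '[{"rx":0,"ry":0,"rz":0,"x":0,"y":0,"z":-10,"gripper":60},{"rx":0,"ry":0,"rz":0,"x":-45,"y":0,"z":0,"gripper":60},{"rx":0,"ry":0,"rz":0,"x":-45,"y":0,"z":0,"gripper":60},{"rx":0,"ry":0,"rz":0,"x":-45,"y":0,"z":0,"gripper":60},{"rx":0,"ry":0,"rz":0,"x":0,"y":0,"z":0,"gripper":60}]'
```

```text
time_s: 50.05
tool_pos: [0.6557, 0.1817, 0.0711]
tool_rot: [0.984, 0.179, 0.0, 0.0]
contact_force: [-0.2, 0.6, -1.0]
grip_width: 0.279

time_s: 50.55
tool_pos: [0.6557, 0.1817, 0.0711]
tool_rot: [0.984, 0.179, 0.0, 0.0]
contact_force: [0.2, 0.4, 0.7]
grip_width: 0.63

time_s: 51.05
tool_pos: [0.6558, 0.1818, 0.1787]
tool_rot: [0.984, 0.179, 0.001, -0.0]
contact_force: [0.6, 0.2, 0.4]
grip_width: 0.647

time_s: 51.55
tool_pos: [0.524, 0.1328, 0.1849]
tool_rot: [0.984, 0.179, -0.003, 0.0]
contact_force: [1.2, 0.3, -0.7]
grip_width: 0.648
```

```bash
python3 -m crank '[{"rx":0,"ry":0,"rz":0,"x":0,"y":45,"z":0,"gripper":60},{"rx":0,"ry":0,"rz":0,"x":0,"y":45,"z":0,"gripper":60},{"rx":0,"ry":0,"rz":0,"x":0,"y":30,"z":0,"gripper":60},{"rx":0,"ry":0,"rz":0,"x":0,"y":0,"z":0,"gripper":60},{"rx":0,"ry":0,"rz":0,"x":0,"y":0,"z":0,"gripper":60}]';  python3 - <<'E'
from ov import *
ims={n:grab_frame(n) for n in C}
for n in C: cv2.imwrite(f'pics/{n}30.png',cv2.resize(ims[n][:,:,::-1],None,fx=1.42,fy=1.42,interpolation=cv2.INTER_CUBIC))
y=np.radians(21.5)
bs=place(SCAN,[.6557,.1817,0,y])+place(DOCK,[.654,.183,0,y])
cv2.imwrite('pics/ov30.png',np.hstack([overlay(ims['top'],'top',bs,217,152,25,8),overlay(ims['side'],'side',bs,330,168,25,8)]))
for nm,h,p in[('D',1,[.4255,.3627,np.radians(88.7)]),('A',1,[.5355,.3603,np.radians(-91.3)]),('B',-1,[.452,-.3624,np.radians(92.5)]),('C',-1,[.562,-.358,np.radians(92.5)])]:
    for cams in(('top',),('side',)): q,f=fit(brk(h),p,ims,z=.011,r=22,cams=cams);print(nm,cams,q[:2],np.degrees(q[2]),f)
E
```

```text
time_s: 52.05
tool_pos: [0.5717, 0.0218, 0.1856]
tool_rot: [0.984, 0.178, -0.0, -0.0]
contact_force: [0.3, 0.1, -0.1]
grip_width: 0.65
D ('top',) [0.4243 0.3646] 89.23126957434613 49.50266820453672
D ('side',) [0.4278 0.3701] 88.93341058989236 20.159369473279508
A ('top',) [0.5334 0.3606] -91.39128459694483 48.449011918492886
A ('side',) [0.537  0.3689] -90.76741251689145 25.26469229238343
B ('top',) [ 0.4484 -0.3478] 92.50160395628069 46.91574009996155
B ('side',) [ 0.4508 -0.3446] 93.04601341733071 28.850888119953865
C ('top',) [ 0.5623 -0.3602] 93.82042781073622 74.20684352172242
C ('side',) [ 0.565  -0.3573] 93.0707160981966 29.761245674740486
```

View pics/top30.png

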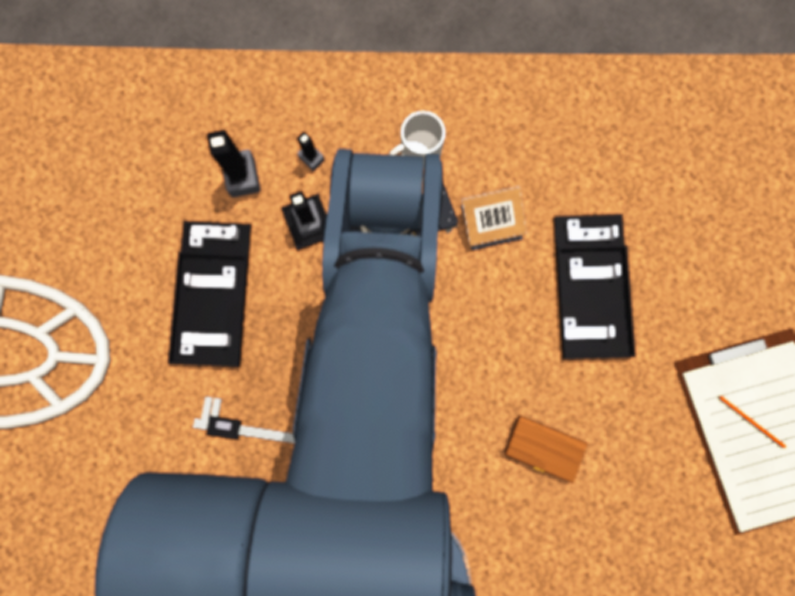

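View pics/side30.png

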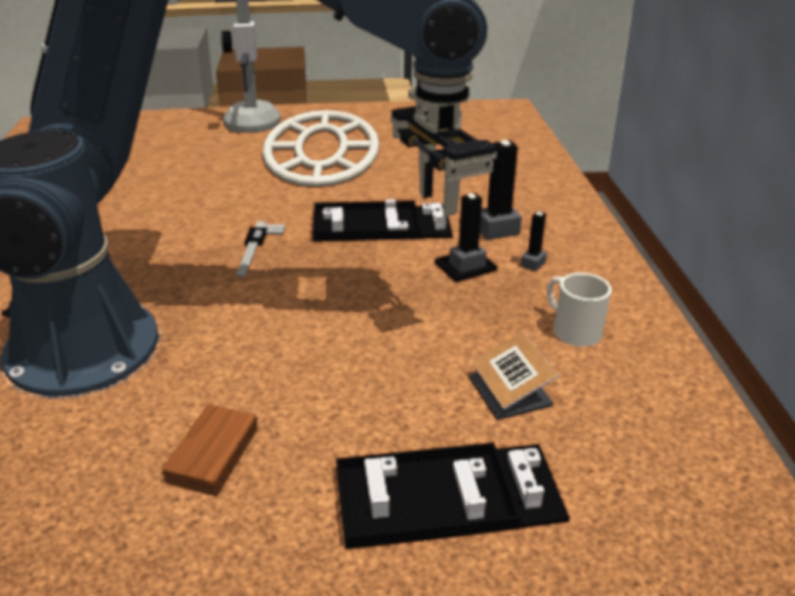

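View pics/ov30.png

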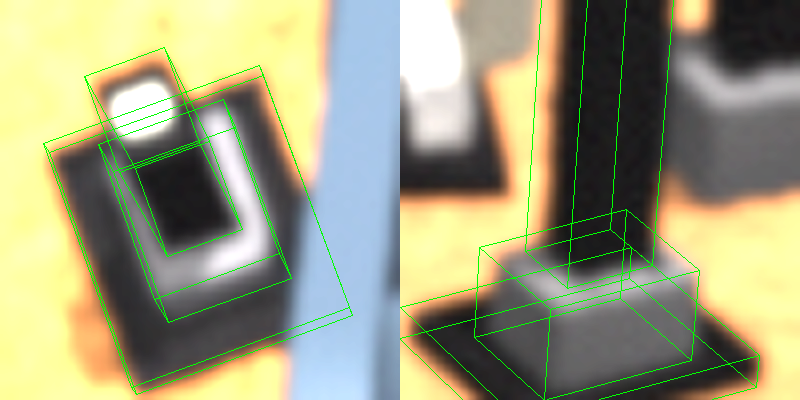

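Final look: the scanner stands upright on the dock, and the overlay agrees to a few mm. All four brackets lie flat in their trays, and the mug, case and caliper are at their starting pixels. B has shifted about 15 mm within its tray but is still flat and inside. Handing in.

```bash
python3 -c "
from bench import workorder,sense
print(sense()['time_s'],workorder.finish_job())"
```

```text
the job is handed in; nothing more can be done
52.15 None
```

The job is handed in at 52 s. The four brackets present are sorted, two left-hand and two right-hand, each lying flat in the tray for its hand. I aimed the scanner squarely at the bar label, about 2 mm off its centre by my estimate, held it still for about 2.9 s, and stood it back upright on its dock.

The last pictures showed all brackets inside their trays and the scanner upright within a few mm of the dock centre. The mug, gauge case and caliper were at their starting pixels, and the robot was clear of everything.

**What went wrong or disagreed:**
- **First grasp:** my first two attempts closed on air because the fingertips sat about 25–30 mm higher than the reported tool position implies. I corrected by the pictures and by the finger width stopping on the part.
- **Shifted bracket:** one right-hand bracket was about 15 mm along its tray from where I released it. It may have been the announced knock; it was still flat and inside the walls, so I left it.
- **Camera agreement:** the two cameras disagreed by 2–9 mm on the final bracket positions, well inside the tolerance.

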